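# Load the tube shaker: hood up on its stay, tubes in, hold-down plate snapped on

### The job

Get the tube shaker loaded for me: raise its clear hood and push the folding stay straight and past centre, so that it locks and the hood stays up unaided. Then move every capped sample tube from the white foam rack into the shaker's tube block, one tube to a socket and fully home, and press the holed hold-down plate over the four snap standoffs until every one has clicked through and the plate lies flush. Leave the hood locked up for me to check, and don't knock anything else on the bench about.

Things in the scene. Friction and masses are not known exactly. Their poses are not given: they have to be found in the camera images.
- shaker: White bench-top tube shaker, fixed, an open tub under a clear hood, 255 x 300 mm (x, y). Origin at bench level under its middle; x from its front (handle, control panel) to its back (hinge), y to its left, z up. Walls 8 mm thick, top at z = 98 mm, inner floor at z = 30 mm. On the floor a tube block, 60 x 196 mm, top at z = 60 mm, with four round sockets in a row along y; a snap standoff off each corner.
- hood (a joint): Clear hood (220 x 300 mm, 55 mm deep, 0.5 kg, grey rim), hinged along its back lower edge; rad, 0 = shut, grows as it is raised, 1.35 at most (stay straight). The hinge has friction (0.25 N m): let go above about 1.0 rad it just hangs there, not secured; let go lower it falls shut.
- stay (a joint): Elbow of the folding stay, two 102 mm steel links outside the shaker's left (+y) wall; rad, 0 = folded (hood shut), 2.50 = straight, 2.65 = stop. Raising the hood unfolds it (about 1.6 with the hood at 1.1). The elbow then stands forward of and above the straight line; pushing its knob to the shaker's back (+x) and down (a few N) straightens it, lifts the hood the last bit and, past 2.50, locks it over centre.
- stay_knob (a point): Middle of the black push knob at the stay's elbow, a rod 14 mm thick along the shaker's y that sticks out to its left, from 158 to 204 mm off its middle plane (this point: 187 mm). It swings round the lower link's pivot, which is on the tub 30 mm in front of the shaker's middle and 70 mm up.
- hood_handle (a point): Middle of the hood's bar handle: a round aluminium bar 12 mm thick, 110 mm long along the shaker's y, held near its ends, 39 mm clear of the hood's front face; with the hood shut it is 136 mm above the bench.
- hood_hinge (a point): Middle of the hood's hinge line, which runs along the shaker's y, 120 mm behind the shaker's middle and 100 mm up (fixed to the shaker; its axes are the shaker's). The handle bar, 265 mm in front of and 36 mm above it when shut, runs round it.
- socket0 (a point): Centre of tube socket 0 of the block, on its floor (30 mm above the bench, the block's top 30 mm higher): 31.5 mm wide, for a tube of 29 mm. Sockets 0 to 3 lie in a row from the shaker's right to its left, 47 mm apart, 27 mm in front of its middle.
- socket1 (a point): Centre of tube socket 1 of the block, on its floor (30 mm above the bench, the block's top 30 mm higher): 31.5 mm wide, for a tube of 29 mm. Sockets 0 to 3 lie in a row from the shaker's right to its left, 47 mm apart, 27 mm in front of its middle.
- socket2 (a point): Centre of tube socket 2 of the block, on its floor (30 mm above the bench, the block's top 30 mm higher): 31.5 mm wide, for a tube of 29 mm. Sockets 0 to 3 lie in a row from the shaker's right to its left, 47 mm apart, 27 mm in front of its middle.
- socket3 (a point): Centre of tube socket 3 of the block, on its floor (30 mm above the bench, the block's top 30 mm higher): 31.5 mm wide, for a tube of 29 mm. Sockets 0 to 3 lie in a row from the shaker's right to its left, 47 mm apart, 27 mm in front of its middle.
- seat (a point): Where the middle of the plate's underside comes when home, above the sockets' row: amid the four standoffs (x -32 or 32, y -108 or 108 mm from here, the shaker's axes), level with their shoulders, 107 mm above the bench, 2 mm over seated caps. Above its shoulder each has an 11 mm neck, tapering, 23 mm high, and a spring catch that the plate's hole pushes in (6 to 9 N each) and that springs back over it. An unpressed plate rests 11 mm high.
- tube0_mid (a point): Centre (half-way up) of a capped sample tube: 75 mm tall, body 29 mm thick with a 23 mm foot, orange screw cap 34 mm thick and 17 mm high; 30 to 60 g; z up along it. It starts upright in a pocket of the foam rack, its foot 12 mm above the bench. Any tube may go in any socket; home, this point is 67.5 mm above the bench. None if absent.
- tube1_mid (a point): Centre (half-way up) of a capped sample tube: 75 mm tall, body 29 mm thick with a 23 mm foot, orange screw cap 34 mm thick and 17 mm high; 30 to 60 g; z up along it. It starts upright in a pocket of the foam rack, its foot 12 mm above the bench. Any tube may go in any socket; home, this point is 67.5 mm above the bench. None if absent.
- tube2_mid (a point): Centre (half-way up) of a capped sample tube: 75 mm tall, body 29 mm thick with a 23 mm foot, orange screw cap 34 mm thick and 17 mm high; 30 to 60 g; z up along it. It starts upright in a pocket of the foam rack, its foot 12 mm above the bench. Any tube may go in any socket; home, this point is 67.5 mm above the bench. None if absent.
- tube3_mid (a point): Centre (half-way up) of a capped sample tube: 75 mm tall, body 29 mm thick with a 23 mm foot, orange screw cap 34 mm thick and 17 mm high; 30 to 60 g; z up along it. It starts upright in a pocket of the foam rack, its foot 12 mm above the bench. Any tube may go in any socket; home, this point is 67.5 mm above the bench. None if absent.
- rack: White foam rack, fixed, 212 x 112 mm (x, y) and 40 mm high, origin under its middle; six round pockets 31.5 mm wide, 28 mm deep, at x = -72, 0, 72 mm and y = -26, 26 mm.
- plate_grip (a point): Centre of the grip of the aluminium hold-down plate: a black bar 12 mm thick and high, 80 mm long along the plate's y, 20 mm clear above the plate, 31 mm above its underside, over its middle. The plate is 90 x 245 mm (x, y), 5 mm thick, 0.3 kg, and lies flat on the bench at first; round 13 mm holes at x = -32 or 32, y = -108 or 108 mm. It may go on either way round.
- flask: Glass volumetric flask, 72 mm thick, 150 mm tall, origin under it; a bystander, to be left where it is.
- beaker: Glass beaker, 68 mm wide, 75 mm tall, origin under it; a bystander, to be left where it is.
- washbottle: White wash bottle, 66 mm thick, 150 mm tall, origin under it; a bystander, to be left where it is.
- tipbox: Pipette tip box, 87 x 122 x 67 mm, origin under it; a bystander, to be left where it is.
- weighdish: Shallow white weighing dish, 90 mm wide, 18 mm high, origin under it; a bystander, to be left where it is.
There are look-alikes about, which are no part of the job. Leave any green look-alike of the part that bears tube2_mid alone. Leave any turquoise look-alike of the part that bears tube1_mid alone.

How it is judged:
On the way, in this order (a step that is already met when the one before it is completed fails the run):
1. the hood is up and its stay is locked past centre (value of joint hood above 1.2 rad and value of joint stay above 2.55 rad), for 0.3 s.
2. every tube is fully home in a socket of the shaker's block, the hood still locked up (all of step 1 and (horizontal distance between tube0_mid and socket0 below 0.006 m or horizontal distance between tube0_mid and socket1 below 0.006 m or horizontal distance between tube0_mid and socket2 below 0.006 m or horizontal distance between tube0_mid and socket3 below 0.006 m) and z of each of tube0_mid, tube1_mid, tube2_mid, tube3_mid in the frame of shaker below 0.0715 m and angle between each of tube0_mid, tube1_mid, tube2_mid, tube3_mid's own z axis and vertical below 0.15 rad and (horizontal distance between tube1_mid and socket0 below 0.006 m or horizontal distance between tube1_mid and socket1 below 0.006 m or horizontal distance between tube1_mid and socket2 below 0.006 m or horizontal distance between tube1_mid and socket3 below 0.006 m) and (horizontal distance between tube2_mid and socket0 below 0.006 m or horizontal distance between tube2_mid and socket1 below 0.006 m or horizontal distance between tube2_mid and socket2 below 0.006 m or horizontal distance between tube2_mid and socket3 below 0.006 m) and (horizontal distance between tube3_mid and socket0 below 0.006 m or horizontal distance between tube3_mid and socket1 below 0.006 m or horizontal distance between tube3_mid and socket2 below 0.006 m or horizontal distance between tube3_mid and socket3 below 0.006 m)), for 0.3 s.
3. the hold-down plate has clicked past all four standoffs (z of plate_grip in the frame of seat below 0.0335 m and angle between plate_grip's own z axis and vertical below 0.02 rad and horizontal distance between plate_grip and seat below 0.006 m), for 0.2 s.
At the end, for the whole second after the job is handed in: Hood over 1.2 rad, stay elbow over 2.55 rad (locked); each tube in a socket: within 6 mm of its axis, 4 mm of home height, 0.15 rad of upright; plate within 2.5 mm of home in height, level to 0.02 rad, within 6 mm of its seat, at rest (all of step 2 and all of step 3 and linear speed of plate below 0.02 m/s); the robot touches nothing.
It fails at once if a bystander is knocked more than 3 cm from its place (distance of any of flask, beaker, washbottle, tipbox, weighdish from where it was at the start of the episode above 0.03 m).
Of tube0, tube1, tube2, tube3 only 2 to 4 are there at a start; the rules pass over those that are not, and their reading is None.
At some moment in a run one of plate may be knocked a few centimetres aside while the robot is not near it.
It also fails if it takes over 210 s, if anything falls off the work surface, if the arm or the gripper's body presses on something with over 40 N, if the wrist force passes 120 N, or if a joint passes its speed limit or range.

### The arm

A 6-joint arm with a two-finger parallel gripper is mounted at the origin on the work surface. World frame = base frame: x ahead of the robot, y to its left, z up, the work surface at z = 0. Lengths are in m, angles in rad, forces in N, time in s.
With the tool pointing down it reaches from about 0.35 to 0.975 m from the base axis. Payload 4.9 kg.
Tool frame: the origin (TCP) lies at the very end of the fingers, on their centre line; the grasp point (between the pads) lies 19 mm behind it; z points along the fingers, y is the line along which they close (so a half turn about z gives the same grasp; the last joint's range is limited). The gripper opens to 85 mm and grips with 20 to 120 N. Pads are 22 mm wide; open, the fingers measure 114 mm over their backs; the gripper's body (76 mm by 85 mm) begins 54 mm behind the grasp point. The pads swing forward as they close: fully open they stand 13 mm farther back than shut.
Start: joints at [-1.357, 0.053, 1.613, -0, 1.476, -0.119], TCP at [0.204, -0.591, 0.231] pointing down, gripper open.
Joint ranges: [-3.01, 3.01], [-1.01, 2.22], [0.06, 2.58], [-1.02, 4.17], [0.09, 2.62], [-3.14, 3.14]. Speed limits (rad/s): [2.57, 2.57, 3.14, 3.14, 3.14, 3.14].

### API

Orientations are given as [roll, pitch, yaw] about the fixed x, y, z axes, in that order (R = Rz(yaw) Ry(pitch) Rx(roll)).
In Python, from cell import ctrl, cams gives the robot as it stands.
- The arm moves only by the shell command python3 -m crank 'ROWS' [OPENING] [FORCE]. ROWS is JSON, a list of rows, each a list of 4 numbers: the shift along the world's x, y, z in units of 25 mm (1.0 is 25 mm), then the turn about the world's z in units of 5 degrees (1.0 is 5 degrees). In form: [[x, y, z, twist], ...]. A call has 1 to 12 rows; each row shifts and turns the commanded pose from where the row before left it; what a row does not reach is not made up. A row lasts 1/12 s, in which the tool goes at most 41.7 mm and 7.16 degrees, less where a joint would pass 70% of its speed; a pose out of reach is approached as far as the arm can. A call is refused whole if a number of a shift passes 1 or a number of a turn 1, either way. A call with a gripper value outside its range is refused whole. OPENING is the closure, from 0 (fully open) to 1 (shut), set as the call begins (- or left out, the last holds). The fingers move at their own pace and stop on an object; FORCE is the grip in N (left out, the last holds). Time passes only in rows, so rows that do not move let the fingers close. It gives the time, the measured TCP pose, the force, the opening and the grip force at its end, in the units of the state.
- ctrl.get_obs(): the state, without advancing time (a new reading comes with each control period).
- cams.capture(name): name is "scene" or "top" or "wrist"; returns the picture (384x512x3 uint8, red, green, blue); there is no depth.
- cams.calibration(name): a dict with "fov_y" (degrees; the focal length in pixels is half the picture's height over the tangent of half this angle, whatever the lens; pixels are square), "cx", "cy" (the principal point, pixels), "k1" (the pictures are not rectified: a ray, as slopes to the right and down, at radius r is drawn at 1 + k1 r^2 times it, then the intrinsics apply), "rvec" (rotation vector, rad) and "tvec" (3), from world to camera coordinates, as OpenCV has them. Camera axes: x right, y down, z forward; pixel columns grow to the right and rows downward; lengths in m; the calibration is good to about 2 mm. A picture is of the moment at which its call begins: read the wrist's pose just before it. calibration takes no time and is no camera call; for the wrist camera it gives the pose at the moment of the call.
- ctrl.job_done(): hands the job in; it is judged then, once.
The state is a dict: "time_s": time; "q": joint angles; "qvel": joint speeds; "joint_efforts": joint torques, N m; "tcp_pos": TCP position; "orientation": TCP orientation; "wrist_force": force on the tool from outside, world axes, zero at the start; "torque": the same for the moment, N m; "gripper_width": finger opening in m; "gripper_force": force on a finger pad.
Only numpy, scipy, OpenCV 4.12 (cv2) and the standard library are available. Lean on these libraries where they do the work, as an engineer would, in place of code of your own. Each camera call takes 0.05 s, during which the arm holds its last target. There are 200 camera calls.

## Working session

There is one attempt and no reset: what is moved stays moved. The work goes in short steps, Python scripts to look and compute and a shell command to move; the robot and the scene stay as the last step left them, time stands still between calls to the robot, and variables do not carry over. Pictures are saved under pics/ and viewed, at most 14 in all, crops included, and the job is handed in when it is done.

```bash
ls; mkdir -p pics
cat > h.py <<'E'
import numpy as np, cv2
from cell import ctrl, cams
def cal(n):
    c=cams.calibration(n); f=192/np.tan(np.radians(c['fov_y'])/2)
    R=cv2.Rodrigues(np.array(c['rvec'],float))[0]; return f,c['cx'],c['cy'],c['k1'],R,np.array(c['tvec'],float)
def K(c): return np.array([[c[0],0,c[1]],[0,c[0],c[2]],[0,0,1.]]), np.array([c[3],0,0,0,0.])
def ray(c,uv):
    k,d=K(c); p=cv2.undistortPoints(np.array([[uv]],float),k,d)[0,0]
    return -c[4].T@c[5], c[4].T@np.array([p[0],p[1],1.])
def onz(c,uv,z):
    o,r=ray(c,uv); return o+r*(z-o[2])/r[2]
def proj(c,P):
    k,d=K(c); return cv2.projectPoints(np.array(P,float).reshape(-1,3),cv2.Rodrigues(c[4])[0],c[5],k,d)[0].reshape(-1,2)
def snap(n,f):
    c=cal(n); im=cams.capture(n); cv2.imwrite('pics/'+f+'.png',im[:,:,::-1]); return c,im
E
python3 - <<'E'
from h import *
for n in('scene','top','wrist'):
    c,im=snap(n,n+'0'); print(n,c[0],-c[4].T@c[5],c[4][2])
im=[cv2.imread('pics/%s0.png'%n) for n in('top','scene')]
for n in ('top','scene'):
    cv2.imwrite('pics/%s0b.png'%n,cv2.resize(cv2.imread('pics/%s0.png'%n),(800,600),interpolation=cv2.INTER_CUBIC))
print(ctrl.get_obs())
E
```

```text
pics
scene 364.8864253289344 [ 1.25508267 -0.05066601  1.15164045] [-0.56244276  0.01987521 -0.82659731]
top 416.1451886803553 [ 0.40865135 -0.02741403  1.20571198] [ 0.14432867 -0.02382698 -0.9892429 ]
wrist 299.679817105967 [ 0.28137975 -0.56460627  0.37346267] [-0.30535463 -0.10225536 -0.94673248]
{'time_s': 0.15, 'q': array([-1.35701203e+00,  5.32388220e-02,  1.61395828e+00, -9.98678582e-06,
        1.47600610e+00, -1.19038596e-01]), 'qvel': array([-0.00060787, -0.00248631, -0.00420182,  0.00036371,  0.00273412,
        0.00106029]), 'joint_efforts': array([ 4.08466240e-04, -3.94238698e+01, -3.70722771e+01, -9.71599002e-05,
        4.69056409e-03,  1.17874580e-05]), 'tcp_pos': array([ 0.20406766, -0.59023902,  0.23033674]), 'orientation': array([-3.13999233e+00, -1.81393931e-04,  3.32823704e-01]), 'wrist_force': array([-0.2108704 ,  0.26373001,  0.0881623 ]), 'torque': array([ 0.05379714, -0.0173756 ,  0.02974986]), 'gripper_force': 0.0, 'gripper_width': 0.08523336414707641}
```

View pics/top0b.png

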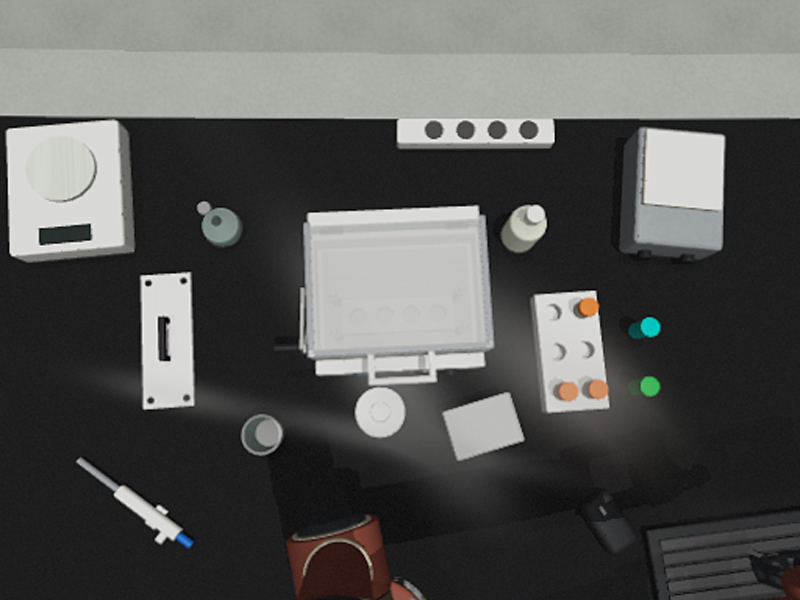

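View pics/scene0b.png

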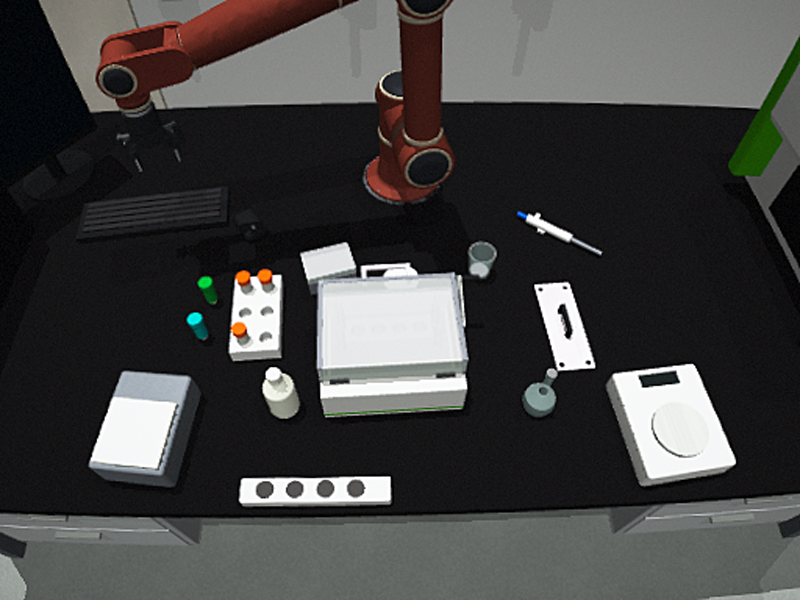

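The top view shows the shaker centre at (395,290), handle bar at (402,378), knob at (285,343), three orange tubes at (588,307), (568,390) and (598,389), and the plate at (166,340). The scene view agrees with this. I'll measure next.

Run:
```python
from h import *
for n in('top','scene'):
    c=cal(n); im=cv2.imread('pics/%s0.png'%n); hsv=cv2.cvtColor(im,cv2.COLOR_BGR2HSV)
    m=cv2.inRange(hsv,(3,130,150),(20,255,255)); 
    k,l,s,ce=cv2.connectedComponentsWithStats(m)
    for i in range(1,k):
        if 40<s[i,4]<600 : print(n,'orange',s[i],ce[i],onz(c,ce[i],.082))
    m=cv2.inRange(hsv,(0,0,110),(180,60,255)); ct,_=cv2.findContours(m,cv2.RETR_EXTERNAL,2)
    for q in ct:
        a=cv2.contourArea(q)
        if a>700:
            r=cv2.minAreaRect(q); b=cv2.boxPoints(r); print(n,'white',a,np.round(r[0]),np.round([onz(c,p,.005)[:2] for p in b],3).tolist(), 'z.04',np.round([onz(c,p,.04)[:2] for p in b],3).tolist())
im=cv2.imread('pics/top0.png')[120:252,168:338]; a=cv2.resize(im,None,fx=4.6,fy=4.5,interpolation=cv2.INTER_CUBIC); cv2.imwrite('pics/t1.png',a)
```

```text
top orange [371 191  12  11 110] [376.40909091 195.93636364] [ 0.5736501 -0.3820204  0.082    ]
top orange [378 244  11  11  97] [382.94845361 248.88659794] [ 0.42948699 -0.39245479  0.082     ]
top white 1435.0 [309. 272.] [[0.392, -0.127], [0.429, -0.252], [0.34, -0.277], [0.303, -0.153]] z.04 [[0.392, -0.124], [0.429, -0.245], [0.342, -0.27], [0.306, -0.15]]
top white 2770.0 [364. 225.] [[0.608, -0.296], [0.621, -0.423], [0.397, -0.436], [0.384, -0.313]] z.04 [[0.602, -0.289], [0.615, -0.411], [0.397, -0.424], [0.385, -0.304]]
top white 2714.0 [107. 218.] [[0.651, 0.431], [0.653, 0.336], [0.404, 0.321], [0.402, 0.412]] z.04 [[0.644, 0.418], [0.646, 0.326], [0.404, 0.31], [0.403, 0.4]]
top white 13268.0 [253. 206.] [[0.767, 0.146], [0.783, -0.221], [0.356, -0.228], [0.344, 0.122]] z.04 [[0.757, 0.141], [0.772, -0.216], [0.357, -0.222], [0.346, 0.118]]
top white 3989.0 [435. 120.] [[0.702, -0.499], [0.937, -0.522], [0.929, -0.693], [0.694, -0.665]] z.04 [[0.693, -0.485], [0.922, -0.508], [0.914, -0.674], [0.685, -0.647]]
top white 6171.0 [ 42. 122.] [[0.93, 0.705], [0.954, 0.478], [
[... 2040 characters left out ...]
]
scene white 8711.0 [246. 208.] [[0.271, -0.28], [0.239, 0.142], [0.733, 0.128], [0.754, -0.218]] z.04 [[0.301, -0.273], [0.27, 0.136], [0.749, 0.122], [0.769, -0.213]]
scene white 14326.0 [397.  34.] [[-1.03, 0.192], [-1.199, 1.861], [-0.365, 1.428], [-0.317, 0.139]] z.04 [[-0.961, 0.184], [-1.124, 1.803], [-0.316, 1.383], [-0.269, 0.133]]
scene white 6193.5 [179.  35.] [[-1.027, -0.973], [-1.044, 0.01], [-0.354, 0.008], [-0.334, -0.788]] z.04 [[-0.958, -0.945], [-0.974, 0.009], [-0.305, 0.006], [-0.285, -0.765]]
scene white 2027.0 [65. 28.] [[-1.193, -1.564], [-1.456, -1.304], [-0.456, -0.805], [-0.294, -1.017]] z.04 [[-1.118, -1.518], [-1.373, -1.266], [-0.404, -0.782], [-0.247, -0.987]]
```

View pics/t1.png

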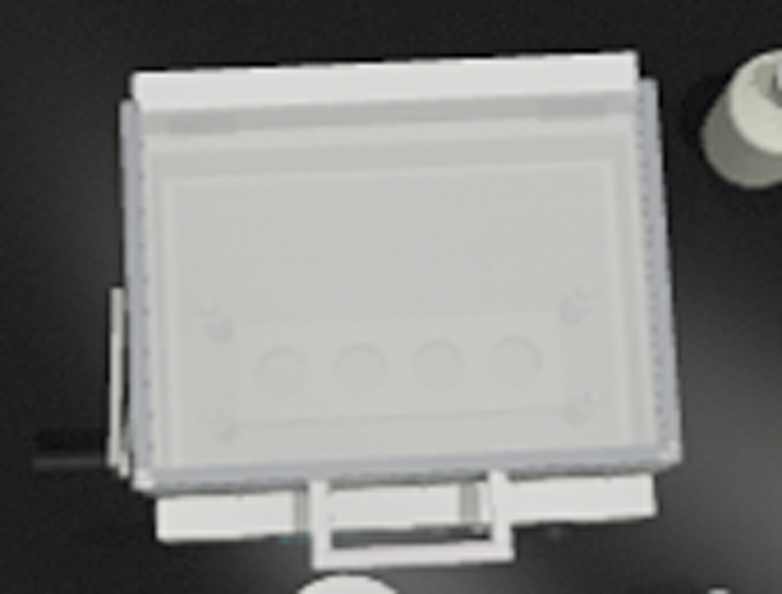

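The crop shows the bar from (315,558) to (512,548), four socket mouths at (282,368), (360,366), (437,363) and (516,361), and the back wall's top edge from (133,72) to (637,53). The knob is near (70,460).

```bash
cat > m1.py <<'E'
from h import *
c=cal('top')
g=lambda x,y,z: onz(c,(168+x/4.6-.5+.1,120+y/4.5-.5+.1),z)
bar=np.array([g(315,558,.136),g(512,548,.136)]); print('bar',bar, bar.mean(0), np.linalg.norm(bar[0]-bar[1]))
s=np.array([g(x,y,.06) for x,y in((516,361),(437,363),(360,366),(282,368))]); print('sock',s)
b=np.array([g(133,72,.098),g(637,53,.098)]); print('back',b,b.mean(0))
for d in (bar,s[[3,0]],b): v=d[0]-d[1]; print('yaw',np.arctan2(-v[0],v[1]),np.linalg.norm(v))
E
python3 m1.py
python3 - <<'E'
# hood linkage: forward f, up
import numpy as np
from scipy.optimize import least_squares
L=np.array([150,-30.])
R=lambda t:np.array([[np.cos(t),-np.sin(t)],[np.sin(t),np.cos(t)]])
D=lambda q:204*np.sin((q+np.pi-2.5)/2)
f=lambda P:[np.linalg.norm(R(t)@P-L)-D(q) for t,q in((0,0),(1.35,2.5),(1.1,1.6))]
for p0 in([90,0],[200,0],[150,40],[150,-80]):
    r=least_squares(f,p0);print(r.x,r.cost)
    P=R(1.35)@r.x; print('straight: upper',P,'elbow mid',(P+L)/2)
    for t in(1.1,1.2,1.3):
        P=R(t)@r.x; d=P-L; n=np.linalg.norm(d); h=np.sqrt(max(0,102**2-n*n/4)); pn=np.array([-d[1],d[0]])/n
        if pn[0]<0: pn=-pn
        print(t,'elbow fwd/up of shaker', (120-((P+L)/2+h*pn)[0])*1,100+((P+L)/2+h*pn)[1])
E
```

```text
bar [[ 0.44426802  0.0012846   0.136     ]
 [ 0.44917292 -0.10827979  0.136     ]] [ 0.44672047 -0.05349759  0.136     ] 0.10967412616310886
sock [[ 0.56708938 -0.11821532  0.06      ]
 [ 0.56605284 -0.07037402  0.06      ]
 [ 0.56439108 -0.0238401   0.06      ]
 [ 0.56335896  0.0231815   0.06      ]]
back [[ 0.74032684  0.11037764  0.098     ]
 [ 0.75215526 -0.19079367  0.098     ]] [ 0.74624105 -0.04020801  0.098     ]
yaw 0.04473739628183236 0.10967412616310886
yaw 0.026376496743284572 0.14144602204056952
yaw 0.039254530614096776 0.30140350830569224
[111.16657075  21.49929107] 0.9720707374203592
straight: upper [  3.3688619  113.17630821] elbow mid [76.68443095 41.5881541 ]
1.1 elbow fwd/up of shaker -5.13602749341959 168.92311595977966
1.2 elbow fwd/up of shaker 9.395053508452037 164.085226040363
1.3 elbow fwd/up of shaker 27.509617998371525 154.2415802183303
[199.26849599 -70.58967196] 67.34118744051749
straight: upper [112.5171249  178.97131582] elbow mid [131.25856245  74.48565791]
1.1 elbow fwd/up of shaker -83.55339385425896 156.81033352482078
1.2 elbow fwd/up of shaker -60.38236914162354 167.36997301705554
1.3 elbow fwd/up of shaker -15.6606727425131 171.56206792141174
[111.16657074  21.49929099] 0.9720707374203502
straight: upper [  3.36886198 113.17630817] elbow mid [76.68443099 41.58815409]
1.1 elbow fwd/up of shaker -5.136027589292624 168.92311598387698
1.2 elbow fwd/up of shaker 9.395053390526044 164.08522608974056
1.3 elbow fwd/up of shaker 27.509617807653314 154.24158034852888
[199.26849532 -70.58967044] 67.34118744051386
straight: upper [112.51712327 178.9713155 ] elbow mid [131.25856164  74.48565775]
1.1 elbow fwd/up of shaker -83.55339297703486 156.8103340659813
1.2 elbow fwd/up of shaker -60.38236824368357 167.36997329723988
1.3 elbow fwd/up of shaker -15.66067191864937 171.562067803927
```

Shaker centre is about (0.592,-0.047) with yaw about 0.042, and the bar-to-socket spacing agrees with the given sizes. I'll move above the handle with the fingers closing along x.

```bash
python3 -m crank '[[0.44,0.976,0,0.667],[0.44,0.976,0,0.667],[0.44,0.976,0,0.667],[0.44,0.976,0,0.667],[0.44,0.976,0,0.667],[0.44,0.976,0,0.667],[0.44,0.976,0,0.667],[0.44,0.976,0,0.667],[0.44,0.976,0,0.667],[0.44,0.976,0,0.667],[0.44,0.976,0,0.667]]' 0.45 40
python3 -m crank '[[0.44,0.976,0,0.667],[0.44,0.976,0,0.667],[0.44,0.976,0,0.667],[0.44,0.976,0,0.667],[0.44,0.976,0,0.667],[0.44,0.976,0,0.667],[0.44,0.976,0,0.667],[0.44,0.976,0,0.667],[0.44,0.976,0,0.667],[0.44,0.976,0,0.667],[0.44,0.976,0,0.667],[0,0,0,0]]' 0.45 40
python3 - <<'E'
from h import *
c,im=snap('wrist','w1'); o=ctrl.get_obs(); print(o['time_s'],o['tcp_pos'],o['orientation'],o['gripper_width'],o['q'])
print(proj(c,[[.4443,.0013,.136],[.4492,-.1083,.136],o['tcp_pos']]))
E
```

```text
time_s: 1.07
tcp_pos: [0.3254, -0.3209, 0.231]
orientation: [-3.141, -0.0, 0.976]
wrist_force: [1.2, 0.5, 0.2]
gripper_width: 0.047
gripper_force: 0.0
time_s: 2.07
tcp_pos: [0.4469, -0.0506, 0.231]
orientation: [3.142, -0.002, 1.62]
wrist_force: [-0.4, 0.3, 0.9]
gripper_width: 0.047
gripper_force: 0.0
2.1167 [ 0.44636029 -0.05222469  0.2309607 ] [-3.14087252e+00 -2.93104146e-04  1.61704526e+00] 0.04682801754679928 [-2.82366699e-01 -3.89003709e-01  2.00321770e+00  4.50489001e-05
  1.52815486e+00 -3.28617678e-01]
[[259.36280886 132.10392612]
 [258.79124784 255.24768188]
 [258.9923424  254.02264586]]
```

View pics/w1.png

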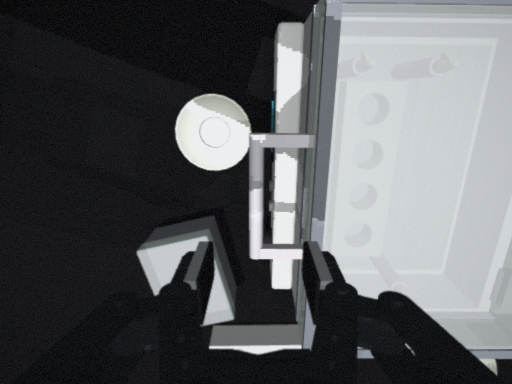

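The wrist view shows the bar at column 257, rows 140–250, centred between the fingers, as predicted to about 1 mm. I'll narrow the fingers, descend and grip.

```bash
python3 -m crank '[[0,0,-0.6,0],[0,0,-0.8,0],[0,0,-0.8,0],[0,0,-0.8,0],[0,0,-0.8,0],[0,0,-0.6,0],[0,0,0,0]]' 0.57 40; python3 -m crank '[[0,0,0,0],[0,0,0,0],[0,0,0,0],[0,0,0,0],[0,0,0,0]]' 1 40
```

```text
time_s: 2.7
tcp_pos: [0.4431, -0.054, 0.1173]
orientation: [-3.134, -0.002, 1.611]
wrist_force: [-0.3, 0.1, -0.9]
gripper_width: 0.0366
gripper_force: 0.0
time_s: 3.12
tcp_pos: [0.4455, -0.0546, 0.1224]
orientation: [-3.139, 0.001, 1.613]
wrist_force: [-4.3, -1.6, 1.4]
gripper_width: 0.0104
gripper_force: 39.1
```

Run:
```python
import numpy as np
r=.2674;a=.135+np.linspace(0,1.25,21);d=np.diff(np.c_[-r*np.cos(a),r*np.sin(a)],axis=0)/.025
print([[round(x*.999,2),round(x*.042,2),round(z,2),0] for x,z in d], d.sum(0))
```

```text
[[np.float64(0.11), np.float64(0.0), np.float64(0.66), 0], [np.float64(0.15), np.float64(0.01), np.float64(0.65), 0], [np.float64(0.19), np.float64(0.01), np.float64(0.64), 0], [np.float64(0.23), np.float64(0.01), np.float64(0.63), 0], [np.float64(0.27), np.float64(0.01), np.float64(0.61), 0], [np.float64(0.31), np.float64(0.01), np.float64(0.59), 0], [np.float64(0.34), np.float64(0.01), np.float64(0.57), 0], [np.float64(0.38), np.float64(0.02), np.float64(0.55), 0], [np.float64(0.41), np.float64(0.02), np.float64(0.53), 0], [np.float64(0.44), np.float64(0.02), np.float64(0.5), 0], [np.float64(0.47), np.float64(0.02), np.float64(0.47), 0], [np.float64(0.5), np.float64(0.02), np.float64(0.44), 0], [np.float64(0.53), np.float64(0.02), np.float64(0.41), 0], [np.float64(0.55), np.float64(0.02), np.float64(0.37), 0], [np.float64(0.58), np.float64(0.02), np.float64(0.34), 0], [np.float64(0.6), np.float64(0.03), np.float64(0.3), 0], [np.float64(0.61), np.float64(0.03), np.float64(0.26), 0], [np.float64(0.63), np.float64(0.03), np.float64(0.22), 0], [np.float64(0.64), np.float64(0.03), np.float64(0.18), 0], [np.float64(0.65), np.float64(0.03), np.float64(0.14), 0]] [8.62281697 9.07233807]
```

```bash
python3 -m crank '[[0.11,0,0.66,0],[0.15,0.01,0.65,0],[0.19,0.01,0.64,0],[0.23,0.01,0.63,0],[0.27,0.01,0.61,0],[0.31,0.01,0.59,0],[0.34,0.01,0.57,0],[0.38,0.02,0.55,0],[0.41,0.02,0.53,0],[0.44,0.02,0.5,0],[0,0,0,0]]'; python3 -m crank '[[0.47,0.02,0.47,0],[0.5,0.02,0.44,0],[0.53,0.02,0.41,0],[0.55,0.02,0.37,0],[0.58,0.02,0.34,0],[0.6,0.03,0.3,0],[0.61,0.03,0.26,0],[0.63,0.03,0.22,0],[0.64,0.03,0.18,0],[0.65,0.03,0.14,0],[0,0,0,0],[0,0,0,0]]'
python3 - <<'E'
from h import *
im=np.hstack([snap(n,n+'2')[1] for n in('top','scene')]); cv2.imwrite('pics/c2.png',cv2.resize(im[:,:,::-1],(800,300),interpolation=cv2.INTER_AREA))
E
```

```text
time_s: 4.03
tcp_pos: [0.5164, -0.0516, 0.276]
orientation: [-3.14, 0.002, 1.613]
wrist_force: [-16.0, -0.5, 12.7]
gripper_width: 0.0101
gripper_force: 40.5
time_s: 5.03
tcp_pos: [0.6628, -0.0453, 0.3532]
orientation: [3.134, 0.002, 1.613]
wrist_force: [0.2, -1.4, 7.4]
gripper_width: 0.0099
gripper_force: 42.6
```

View pics/c2.png

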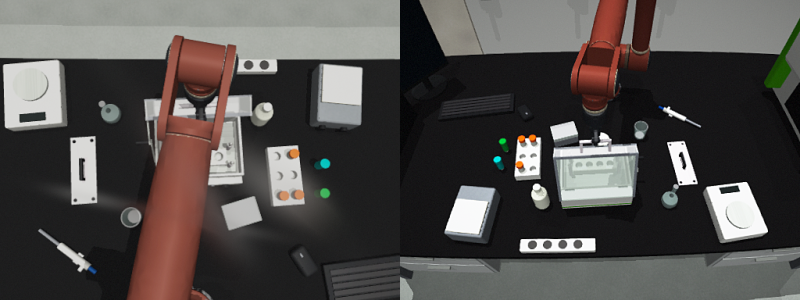

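The hood is up at about 1.25 rad and the bystanders are undisturbed. I'll release it, rise, and move over to the knob.

```bash
python3 -m crank '[[0,0,0,0],[0,0,0,0],[0,0,0,0],[0,0,0.5,0],[0,0,0.9,0],[0,0,0.9,0],[0,0,0.9,0],[-0.3,0.9,0,0],[-0.4,0.9,0,0],[-0.4,0.9,0,0],[-0.4,0.9,0,0],[-0.4,0.9,0,0]]' 0.5 40; python3 -m crank '[[-0.4,0.9,0,0],[-0.14,0.9,0,0],[0,0.9,0,0],[0,0.5,-0.5,0],[0,0,-0.9,0],[0,0,-0.9,0],[0,0,-0.9,0],[0,0,-0.9,0],[0,0,-0.5,0],[0,0,0,0],[0,0,0,0]]'
python3 - <<'E'
from h import *
c,im=snap('wrist','w3'); o=ctrl.get_obs(); print(o['time_s'],o['tcp_pos'],o['q'])
for s in(.158,.204):
    for x,z in((0,.168),(.018,.16),(.043,.142)): print(s,x,proj(c,[[.592+x-.042*s,-.047+s+.042*x,z]]))
for n in('scene','top'): snap(n,n+'3')
a=cv2.imread('pics/scene3.png')[100:292,230:358]; a=cv2.resize(a,(288,432)); b=cv2.resize(cv2.imread('pics/w3.png'),(512,384)); b=cv2.copyMakeBorder(b,0,48,0,0,0); cv2.imwrite('pics/c3.png',np.hstack([b,a]))
E
```

```text
time_s: 6.13
tcp_pos: [0.6128, 0.0688, 0.4287]
orientation: [3.141, -0.0, 1.613]
wrist_force: [-0.2, 0.5, 1.2]
gripper_width: 0.0425
gripper_force: 0.0
time_s: 7.05
tcp_pos: [0.5997, 0.1476, 0.3122]
orientation: [-3.14, 0.0, 1.613]
wrist_force: [0.9, 0.8, 0.2]
gripper_width: 0.043
gripper_force: 0.0
7.1 [0.60034722 0.14770986 0.31385733] [ 1.20978237e-01  4.35132253e-04  1.53004954e+00 -7.75643721e-05
  1.60989655e+00  7.86672542e-02]
0.158 0 [[244.07228784 211.95883978]]
0.158 0.018 [[261.41979853 209.09776407]]
0.158 0.043 [[283.692754   203.12802538]]
0.204 0 [[243.34357895 168.62402121]]
0.204 0.018 [[261.55517327 166.6997528 ]]
0.204 0.043 [[284.84719043 162.71072575]]
```

View pics/c3.png

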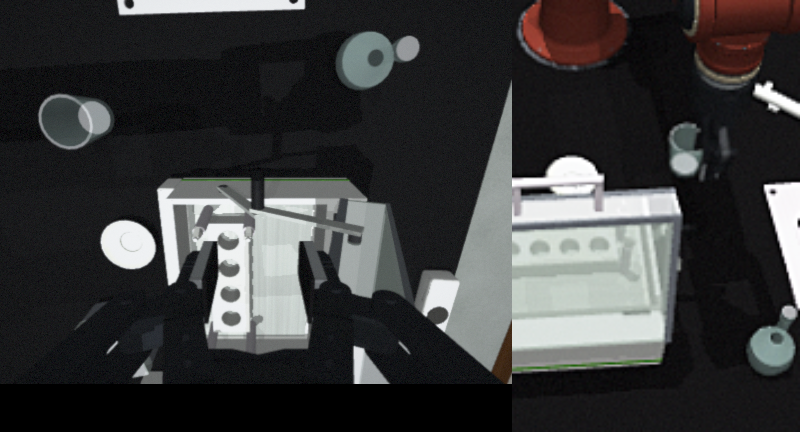

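The black knob is at column 257, rows 170–210. It's within 3 mm of the prediction and lies between the fingers. I'll descend and grip it, then follow its arc.

```bash
python3 -m crank '[[0,0,-0.7,0],[0,0,-0.9,0],[0,0,-0.9,0],[0,0,-0.9,0],[0,0,-0.9,0],[0,0,-0.9,0],[0,0,-0.9,0],[0,0,-0.5,0],[0,0,0,0]]' 0.5; python3 -m crank '[[0,0,0,0],[0,0,0,0],[0,0,0,0],[0,0,0,0],[0,0,0,0]]' 1 40
```

```text
time_s: 7.95
tcp_pos: [0.5985, 0.1476, 0.1452]
orientation: [-3.137, 0.0, 1.613]
wrist_force: [-0.3, 0.3, -0.2]
gripper_width: 0.0428
gripper_force: 0.0
time_s: 8.37
tcp_pos: [0.6012, 0.148, 0.1501]
orientation: [3.138, -0.0, 1.613]
wrist_force: [0.3, 0.2, 4.3]
gripper_width: 0.0122
gripper_force: 39.2
```

```bash
python3 -m crank '[[0.17,0.007,-0.08,0],[0.17,0.007,-0.09,0],[0.16,0.007,-0.1,0],[0.16,0.007,-0.11,0],[0.15,0.006,-0.11,0],[0.14,0.006,-0.12,0],[0,0,0,0]]'; python3 -m crank '[[0.14,0.006,-0.13,0],[0.13,0.005,-0.13,0],[0.12,0.005,-0.14,0],[0.12,0.005,-0.15,0],[0,0,0,0],[0,0,0,0],[0,0,0,0]]'
```

```text
time_s: 8.95
tcp_pos: [0.624, 0.149, 0.131]
orientation: [-3.141, -0.0, 1.613]
wrist_force: [-0.1, 2.0, -1.3]
gripper_width: 0.0124
gripper_force: 40.9
time_s: 9.53
tcp_pos: [0.6307, 0.1493, 0.1234]
orientation: [-3.124, 0.001, 1.614]
wrist_force: [-34.5, -3.5, 34.4]
gripper_width: 0.012
gripper_force: 45.1
```

```bash
python3 -m crank '[[-0.2,0,0.1,0],[0,0,0,0],[0,0,0,0],[0,0,0,0],[0,0,0.5,0],[0,0,0.9,0],[0,0,0.9,0],[0,0,0.9,0],[0,0,0.9,0],[0,0,0.9,0],[0,0,0.5,0],[0,0,0,0]]' 0.5
python3 - <<'E'
from h import *
c,im=snap('wrist','w4'); o=ctrl.get_obs(); print(o['time_s'],o['tcp_pos'])
for x,z in((.0433,.1416),(.0487,.1349)): print(proj(c,[[.592+x-.042*s,-.047+s+.042*x,z] for s in (.158,.204)]))
cc,s=snap('scene','scene4'); s=s[110:270,190:350]
a=np.hstack([im[100:260,180:380],cv2.resize(s,(160,160))]); cv2.imwrite('pics/c4.png',cv2.resize(a[:,:,::-1],None,fx=2.2,fy=2.2,interpolation=cv2.INTER_CUBIC))
E
```

```text
time_s: 10.53
tcp_pos: [0.6335, 0.1495, 0.2637]
orientation: [3.134, -0.0, 1.613]
wrist_force: [0.1, 0.3, 1.2]
gripper_width: 0.0425
gripper_force: 0.0
10.5833 [0.63252484 0.14942234 0.26099865]
[[251.69895519 221.20506603]
 [251.33340797 175.08111223]]
[[257.26391206 218.41680118]
 [257.19921723 173.19332651]]
```

View pics/c4.png

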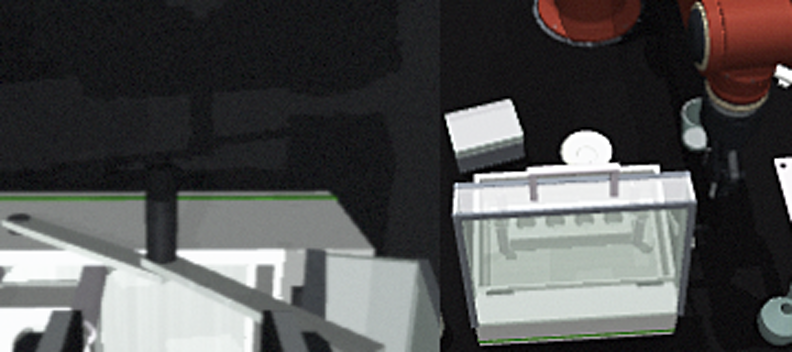

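The knob is at column 254, rows 175–218, and the links look straight. I'll check the link angle against the pivot, which is visible at about (187,199).

Run:
```python
from h import *
o=ctrl.get_obs(); print(o['tcp_pos'])
c=cal('wrist')
W=lambda x,y,z:[.592+x-.042*y,-.047+y+.042*x,z]
print('pivot',proj(c,[W(-.03,.155,.07)]))
for stay in(2.3,2.4,2.5,2.6,2.65):
    # d from stay; upper pivot on circle about hinge
    P0=np.array([.1112,.0215]);r=np.hypot(*P0);a0=np.arctan2(P0[1],P0[0]);L=np.array([.15,-.03])
    d=.204*np.sin((stay+np.pi-2.5)/2)
    from scipy.optimize import brentq
    ts=np.linspace(.8,1.4,6001); D=np.hypot(r*np.cos(a0+ts)-L[0],r*np.sin(a0+ts)-L[1]); t=ts[np.argmin(abs(D-d))]
    P=np.array([r*np.cos(a0+t),r*np.sin(a0+t)]); u=(P-L)/np.linalg.norm(P-L); h=np.sqrt(.102**2-(d/2)**2)*np.sign(2.5-stay); n=np.array([u[1],-u[0]])
    if n[1]<0:n=-n
    E=(P+L)/2+h*n; x,z=.12-E[0],.1+E[1]
    print(stay,t,x,z,proj(c,[W(x,.158,z),W(x,.204,z)]).round(1).tolist(),'upper',proj(c,[W(.12-P[0],.155,.1+P[1])]))
```

```text
[0.63158794 0.14931764 0.25868897]
pivot [[193.0465035  200.34979467]]
2.3 1.3264 0.03479801229220887 0.1487708668369384 [[245.3, 226.4], [244.6, 178.5]] upper [[350.70121731 267.60660123]]
2.4 1.3355 0.03890998423802239 0.14520174639287015 [[249.8, 224.8], [249.4, 177.4]] upper [[352.13450861 267.64180462]]
2.5 1.3384999999999998 0.04266142802650896 0.1415813889996066 [[253.9, 223.2], [253.6, 176.3]] upper [[352.60641613 267.65183872]]
2.6 1.3355 0.04607340503736215 0.13794649096343015 [[257.5, 221.6], [257.4, 175.3]] upper [[352.13450861 267.64180462]]
2.65 1.3316999999999999 0.0476541910795283 0.13613317671751365 [[259.1, 220.8], [259.2, 174.8]] upper [[351.53631865 267.62797584]]
```

Measured from the pivot to the knob, the link spans 66.8 px. The stop at 2.65 predicts 66.1 and straight predicts 60.8, so the stay is locked. Next, above the tubes.

```bash
python3 -m crank '[[-0.9,0,0.3,0],[-0.9,0,0.3,0],[-0.9,-0.5,0,0],[-0.9,-0.98,0,0],[-0.8,-0.98,0,0],[-0.8,-0.98,0,0],[-0.8,-0.98,0,0],[-0.8,-0.98,0,0],[-0.7,-0.98,0,0],[-0.7,-0.98,0,0],[0,-0.98,0,0],[0,-0.98,0,0]]' 0.2; python3 -m crank '[[0,-0.98,0,0],[0,-0.98,0,0],[0,-0.98,0,0],[0,-0.98,0,0],[0,-0.98,0,0],[0,-0.98,0,0],[0,-0.98,0,0],[0,-0.98,-0.5,0],[0,-0.98,-0.8,0],[0,-0.98,-0.8,0],[0,-0.5,-0.6,0],[0,0,0,0]]'
python3 - <<'E'
from h import *
import time
cc,im=snap('wrist','w5'); c=cal('wrist'); o=ctrl.get_obs(); print(o['time_s'],o['tcp_pos'],o['q'][5],o['gripper_width'])
hsv=cv2.cvtColor(im,cv2.COLOR_RGB2HSV); m=cv2.inRange(hsv,(3,120,120),(22,255,255)); k,l,s,ce=cv2.connectedComponentsWithStats(m)
for i in range(1,k):
    if s[i,4]>150: print(s[i],ce[i],onz(c,ce[i],.087),onz(cc,ce[i],.087))
print(proj(c,[[.575,-.383,.087],[.4295,-.3935,.087],[.426,-.342,.087]]))
E
```

```text
time_s: 11.63
tcp_pos: [0.4249, -0.0844, 0.2716]
orientation: [-3.139, -0.001, 1.613]
wrist_force: [0.8, 0.5, 0.5]
gripper_width: 0.0686
gripper_force: 0.0
time_s: 12.63
tcp_pos: [0.4236, -0.3408, 0.1993]
orientation: [-3.134, -0.008, 1.611]
wrist_force: [0.1, 0.1, -0.7]
gripper_width: 0.0681
gripper_force: 0.0
12.6833 [ 0.42447418 -0.34016917  0.20156147] -0.853270091594777 0.0686519027546691
[ 244  173   36   35 1016] [261.40551181 189.69783465] [ 0.42573627 -0.34145827  0.087     ] [ 0.42457484 -0.34120478  0.087     ]
[396 223  37  33 926] [414.42332613 238.84449244] [ 0.57409094 -0.38460816  0.087     ] [ 0.57134919 -0.38391982  0.087     ]
[246 226  34  32 893] [262.56550952 241.81298992] [ 0.4291232  -0.39383477  0.087     ] [ 0.42788378 -0.3930794   0.087     ]
[[415.71000094 237.36245481]
 [262.97343297 241.5151063 ]
 [261.67072603 190.27949719]]
```

View pics/w5.png

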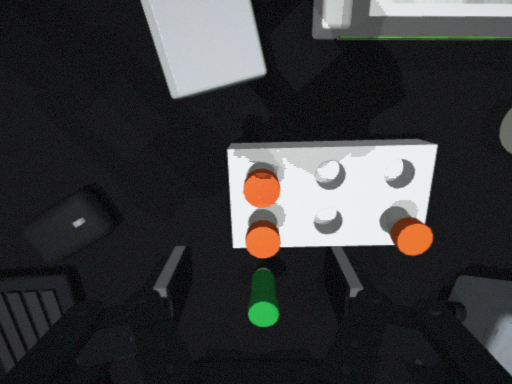

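Three orange caps appear at (261,190), (263,242) and (414,239), within 2 mm of the earlier estimates; the green look-alike is below them at (264,310). I'll grip the first.

```bash
python3 -m crank '[[0.04,-0.06,-0.8,0],[0,0,-0.9,0],[0,0,-0.9,0],[0,0,-0.9,0],[0,0,-0.9,0],[0,0,-0.9,0],[0,0,-0.36,0],[0,0,0,0]]' 0.2 40;  python3 -m crank '[[0,0,0,0],[0,0,0,0],[0,0,0,0],[0,0,0,0],[0,0,0,0]]' 1 40; python3 -m crank '[[0,0,0.4,0],[0,0,0.8,0],[0,0,0.9,0],[0,0,0.9,0],[0,0,0.9,0],[0,0,0.9,0],[0,0,0.9,0],[0,0,0.6,0],[0,0,0,0]]'
```

```text
time_s: 13.35
tcp_pos: [0.4262, -0.3403, 0.0623]
orientation: [-3.138, -0.004, 1.614]
wrist_force: [-0.1, 0.5, -0.8]
gripper_width: 0.0682
gripper_force: 0.0
time_s: 13.77
tcp_pos: [0.4285, -0.3438, 0.0671]
orientation: [3.139, 0.003, 1.613]
wrist_force: [-1.0, 0.3, 5.9]
gripper_width: 0.0324
gripper_force: 39.7
time_s: 14.52
tcp_pos: [0.4289, -0.3441, 0.2275]
orientation: [3.136, 0.006, 1.613]
wrist_force: [1.0, -0.7, -0.1]
gripper_width: 0.032
gripper_force: 40.7
```

```bash
python3 -m crank '[[0.4,0.6,0,0],[0.41,0.9,0,0],[0.41,0.9,0,0],[0.41,0.9,0,0],[0.41,0.9,0,0],[0.41,0.9,0,0],[0.41,0.9,0,0],[0.41,0.9,0,0],[0.41,0.9,0,0],[0.41,0.9,0,0],[0.41,0.9,0,0],[0.4,0.9,0,0]]';python3 -m crank '[[0.4,0.6,0,0],[0,0,0,0],[0,0,0,0],[0,0,0,0]]'
python3 - <<'E'
from h import *
for i in range(2):
    o=ctrl.get_obs(); print(o['time_s'],o['tcp_pos'],o['orientation'])
    c,im=snap('wrist','w6')
print(proj(c,[[.5671,-.1182,.06],[.5661,-.0704,.06],[.5644,-.0238,.06],[.5634,.0232,.06]]))
cv2.imwrite('pics/w6b.png',cv2.resize(im[:,:,::-1],(800,600),interpolation=cv2.INTER_CUBIC))
E
```

```text
time_s: 15.52
tcp_pos: [0.5496, -0.0787, 0.2209]
orientation: [-3.14, -0.001, 1.613]
wrist_force: [0.2, -0.8, 0.8]
gripper_width: 0.0323
gripper_force: 40.7
time_s: 15.85
tcp_pos: [0.5593, -0.0654, 0.2214]
orientation: [-3.14, -0.0, 1.613]
wrist_force: [0.3, -0.6, -0.8]
gripper_width: 0.0326
gripper_force: 40.7
15.85 [ 0.55925864 -0.06543805  0.22135835] [-3.13993048e+00 -3.24393318e-05  1.61322101e+00]
15.9 [ 0.55929041 -0.06573359  0.22159505] [-3.14036000e+00 -1.82078226e-05  1.61252941e+00]
[[264.41455559 220.0758346 ]
 [265.62503333 178.50003606]
 [266.19944734 133.89403632]
 [267.57828962  84.34140365]]
```

View pics/w6b.png

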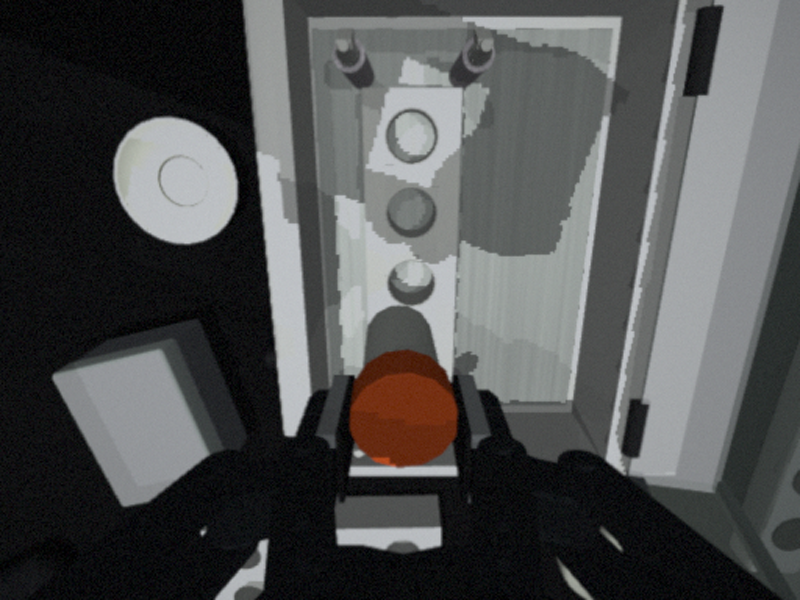

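Socket rims show at (412,136), (411,212) and (411,281), with the held cap at about (404,408). I'll check camera bias with the held cap and work out the correction.

Run:
```python
from h import *
c=cal('wrist'); o=ctrl.get_obs(); t=o['tcp_pos']; print(t)
f=1.5625
S=[onz(c,((x+.5)/f-.5,(y+.5)/f-.5),.06) for x,y in((412,136),(411,212),(411,281))]; print(np.array(S))
im=cv2.imread('pics/w6.png'); hsv=cv2.cvtColor(im,cv2.COLOR_BGR2HSV); m=cv2.inRange(hsv,(3,120,60),(22,255,255)); ct,_=cv2.findContours(m,0,2); q=max(ct,key=cv2.contourArea)
print(cv2.boundingRect(q),cv2.fitEllipse(q))
for z in(.02,): print('cap top',onz(c,cv2.fitEllipse(q)[0],t[2]+z))
for i in (0,1,2):
    g=cv2.cvtColor(im,cv2.COLOR_BGR2GRAY)
print((S[0]-t)/.025)
```

```text
[ 0.55938335 -0.06590542  0.22186526]
[[ 0.55977834  0.02060483  0.06      ]
 [ 0.5612723  -0.02573271  0.06      ]
 [ 0.56338255 -0.0720205   0.06      ]]
(224, 224, 69, 75) ((257.4440612792969, 261.80194091796875), (68.42509460449219, 75.30970764160156), 178.5684356689453)
cap top [ 0.55771184 -0.06005565  0.24186526]
[ 0.01579961  3.46040998 -6.47461052]
```

Run:
```python
from h import *
c=cal('wrist'); t=ctrl.get_obs()['tcp_pos']; print(t)
for z in(.017,.0205): 
    print(onz(c,(257.4,298.5),t[2]+z)[1]+.017, [onz(c,(u,262),t[2]+z)[0] for u in(224,292)], 'cap bottom', onz(c,(257.4,224),t[2]+z-.017)[1]-.017)
```

```text
[ 0.55938335 -0.06590542  0.22186526]
-0.06614329054652374 [np.float64(0.5416544692241934), np.float64(0.5744351994628593)] cap bottom -0.066721900875852
-0.06340560297137186 [np.float64(0.5420263360752781), np.float64(0.5738981589162123)] cap bottom -0.065125832212659
```

```bash
python3 -m crank '[[0.04,0.8,0,0],[0.04,0.9,0,0],[0,0.9,0,0],[0,0.9,-0.4,0],[0,0,-0.8,0],[0,0,-0.8,0],[0,0,-0.8,0],[0,0,-0.8,0],[0,0,-0.4,0],[0,0,0,0],[0,0,0,0],[0,0,0,0]]'; python3 -m crank '[[0,0,-0.25,0],[0,0,-0.25,0],[0,0,-0.25,0],[0,0,0,0],[0,0,0,0]]'
```

```text
time_s: 16.95
tcp_pos: [0.5629, 0.0219, 0.1239]
orientation: [3.139, 0.0, 1.613]
wrist_force: [-0.7, 0.4, -0.5]
gripper_width: 0.0324
gripper_force: 40.7
time_s: 17.37
tcp_pos: [0.5635, 0.0215, 0.1072]
orientation: [3.139, 0.002, 1.614]
wrist_force: [-4.7, -2.2, 14.6]
gripper_width: 0.0327
gripper_force: 42.2
```

```bash
python3 -m crank '[[-0.08,-0.04,0,0],[0,0,0,0],[0,0,0,0]]'; python3 -m crank '[[0,0,-0.1,0],[0,0,-0.2,0],[0,0,0,0],[0,0,0,0]]'
```

```text
time_s: 17.62
tcp_pos: [0.5628, 0.021, 0.1072]
orientation: [3.135, 0.001, 1.613]
wrist_force: [0.3, -1.0, 9.9]
gripper_width: 0.0325
gripper_force: 41.6
time_s: 17.95
tcp_pos: [0.5661, 0.0192, 0.105]
orientation: [3.128, 0.005, 1.613]
wrist_force: [-3.1, -6.6, 27.2]
gripper_width: 0.0326
gripper_force: 47.2
```

```bash
python3 -m crank '[[0,0,0.3,0],[0,-0.1,0,0],[0,0,0,0],[0,0,0,0]]'; python3 -m crank '[[0,0,-0.15,0],[0,0,-0.15,0],[0,0,0,0],[0,0,0,0]]'
```

```text
time_s: 18.28
tcp_pos: [0.5618, 0.0187, 0.1056]
orientation: [3.137, 0.0, 1.613]
wrist_force: [0.8, 0.7, 10.3]
gripper_width: 0.0326
gripper_force: 45.6
time_s: 18.62
tcp_pos: [0.5649, 0.0182, 0.1032]
orientation: [3.131, 0.002, 1.614]
wrist_force: [-1.3, -0.7, 27.0]
gripper_width: 0.0327
gripper_force: 52.8
```

Run:
```python
from h import *
for i in range(2):
    c=cal('wrist'); im=cams.capture('wrist'); o=ctrl.get_obs(); t=o['tcp_pos']; print(t,o['wrist_force'],o['torque'])
cv2.imwrite('pics/w7.png',im[:,:,::-1])
hsv=cv2.cvtColor(im,cv2.COLOR_RGB2HSV); m=cv2.inRange(hsv,(3,120,60),(22,255,255)); ct,_=cv2.findContours(m,0,2); q=max(ct,key=cv2.contourArea); print(cv2.boundingRect(q))
```

```text
[0.56493084 0.01823257 0.10319803] [-0.6031312  -1.35185631 26.1322413 ] [-0.02577774  0.80430244  0.02217137]
[0.56494013 0.01824176 0.10318815] [-1.91785497 -0.81968145 25.29570093] [0.06962306 0.76322793 0.01176867]
(224, 226, 69, 75)
```

```bash
cat > f.py <<'E'
from h import *
o=ctrl.get_obs(); print('t',o['time_s'],'tcp',o['tcp_pos'].round(4),'F',o['wrist_force'].round(1),'T',o['torque'].round(2),'w',round(o['gripper_width'],4))
E
python3 -m crank '[[0,0,0.5,0],[0,0,0,0],[0,0,0,0],[0,0,0,0]]' >/dev/null; python3 f.py; python3 -m crank '[[0.06,0.0,0,0],[0,0,-0.3,0],[0,0,-0.1,0],[0,0,0,0],[0,0,0,0]]'>/dev/null; python3 f.py;  python3 -m crank '[[0.06,0.0,0,0],[0,0,0,0],[0,0,0,0],[0,0,0,0]]'>/dev/null; python3 f.py
```

```text
t 19.05 tcp [0.5624 0.0187 0.111 ] F [ 3.2 -0.6 11.9] T [-0.01 -0.39 -0.05] w 0.033
t 19.4667 tcp [0.5655 0.0185 0.1029] F [ 4.2 -0.3 16.8] T [ 0.04 -0.44  0.  ] w 0.0326
t 19.8 tcp [0.566  0.0185 0.1027] F [ 0.1 -0.9 18.3] T [ 0.    0.19 -0.  ] w 0.0326
```

Run:
```python
from h import *
c,im=snap('wrist','w8'); a=cv2.convertScaleAbs(im[20:320,160:380],alpha=1.5,beta=20); a=cv2.resize(a[:,:,::-1],(440,600),interpolation=cv2.INTER_CUBIC); 
_,s=snap('scene','s8'); s=cv2.convertScaleAbs(s[110:230,200:330],alpha=1.2); s=cv2.resize(s[:,:,::-1],(360,332),interpolation=cv2.INTER_CUBIC)
o=np.zeros((600,800,3),np.uint8); o[:,:440]=a; o[:332,440:]=s; cv2.imwrite('pics/c8.png',o)
```

```text
(no output)
```

View pics/c8.png

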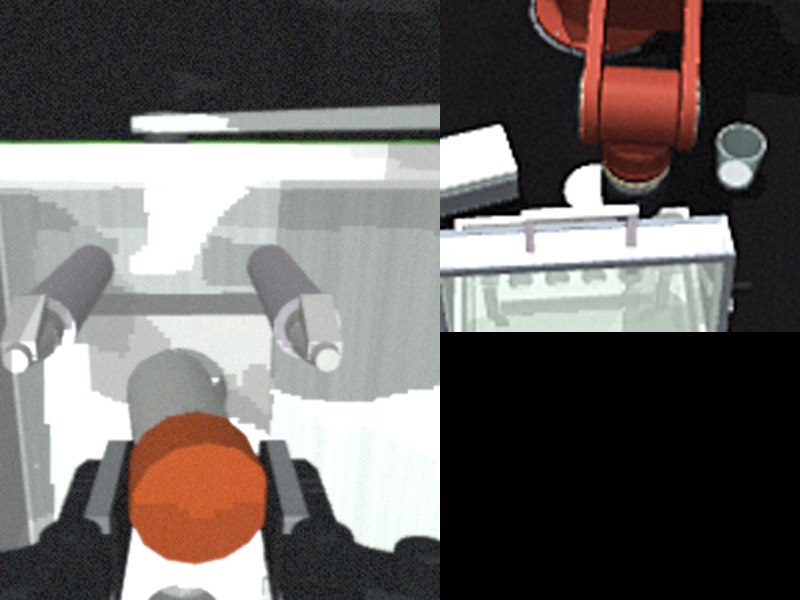

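Here the cap is at (197,490) in the crop, but the tube foot is at (180,390). The standoff midline is also about 178, so I'm too far in +x and the tube is leaning. I'll measure the row midline from the standoff tips.

Run:
```python
from h import *
c=cal('wrist'); t=ctrl.get_obs()['tcp_pos']; print(t,c[1:3])
g=lambda x,y,z: onz(c,(160+(x+.5)/2-.5,20+(y+.5)/2-.5),z)
A,B=g(17,358,.130),g(327,358,.130); print('tips',A,B,(A+B)/2,np.linalg.norm(A-B))
A,B=g(47,328,.107),g(303,335,.107); print('should',A,B,(A+B)/2,np.linalg.norm(A-B))
print('cap',g(197,490,t[2]+.02))
```

```text
[0.56599619 0.01851485 0.10267483] (257.78854959549665, 193.48484912524034)
tips [0.52616523 0.05706027 0.13      ] [0.5898129  0.05957313 0.13      ] [0.55798906 0.0583167  0.13      ] 0.06369726028212144
should [0.52702099 0.05653182 0.107     ] [0.589118   0.05721947 0.107     ] [0.5580695  0.05687564 0.107     ] 0.06210081829038676
cap [0.56463655 0.02276918 0.12267483]
```

```bash
python3 -m crank '[[0,0,0.5,0],[0,0,0.6,0],[0,0,0.6,0],[0,0,0,0],[0,0,0,0],[0,0,0,0],[0,0,0,0]]' >/dev/null; python3 f.py
python3 - <<'E'
from h import *
c,im=snap('wrist','w9'); a=cv2.convertScaleAbs(im[20:320,160:380],alpha=1.5,beta=20); a=cv2.resize(a[:,:,::-1],(440,600),interpolation=cv2.INTER_CUBIC); cv2.imwrite('pics/w9b.png',a)
E
python3 f.py
```

```text
t 20.4833 tcp [0.5615 0.019  0.1386] F [-0.8 -0.1 -0.9] T [-0.04 -0.01 -0.03] w 0.0325
t 20.5333 tcp [0.5617 0.019  0.139 ] F [-0.9  0.  -0.4] T [-0.   -0.02  0.  ] w 0.0326
```

View pics/w9b.png

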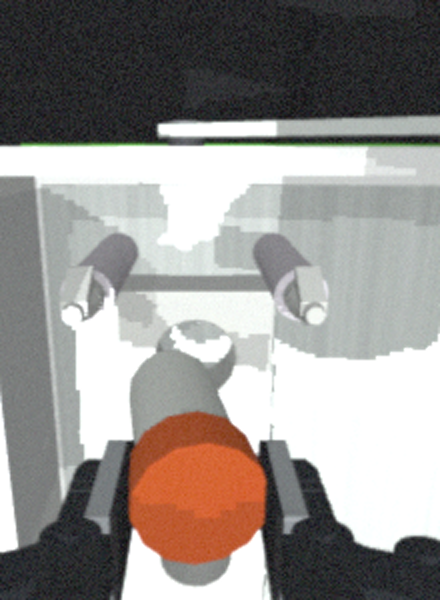

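The socket mouth is at (196,350) but the tube's foot is near (168,368), so the tube leans toward −x in the grip. I'll work out the foot offset from the socket, enter foot first, and release so it rights itself.

Run:
```python
from h import *
c=cal('wrist'); t=ctrl.get_obs()['tcp_pos']
g=lambda x,y,z: onz(c,(160+(x+.5)/2-.5,20+(y+.5)/2-.5),z)
S=g(196,351,.06); print('socket',S)
for z in(.08,.086,.09): print('foot L/R',z,g(134,385,z),g(205,360,z),'top edge',g(168,349,z))
A,B=g(72,314,.130),g(315,314,.130); print('tips',(A+B)/2,np.linalg.norm(A-B))
im=cv2.imread('pics/w9b.png'); cv2.imwrite('pics/w9c.png',cv2.resize(im[320:480,100:280],(720,600)))
```

```text
socket [0.5598006  0.02382663 0.06      ]
foot L/R 0.08 [0.53758785 0.01666192 0.08      ] [0.56297574 0.02744478 0.08      ] top edge [0.54959966 0.03104406 0.08      ]
foot L/R 0.086 [0.53818338 0.01914651 0.086     ] [0.56281823 0.02960954 0.086     ] top edge [0.5498389  0.03310206 0.086     ]
foot L/R 0.09 [0.53858041 0.02080291 0.09      ] [0.56271322 0.03105271 0.09      ] top edge [0.5499984  0.03447406 0.09      ]
tips [0.55801343 0.05821817 0.13      ] 0.06400558690601717
```

View pics/w9c.png

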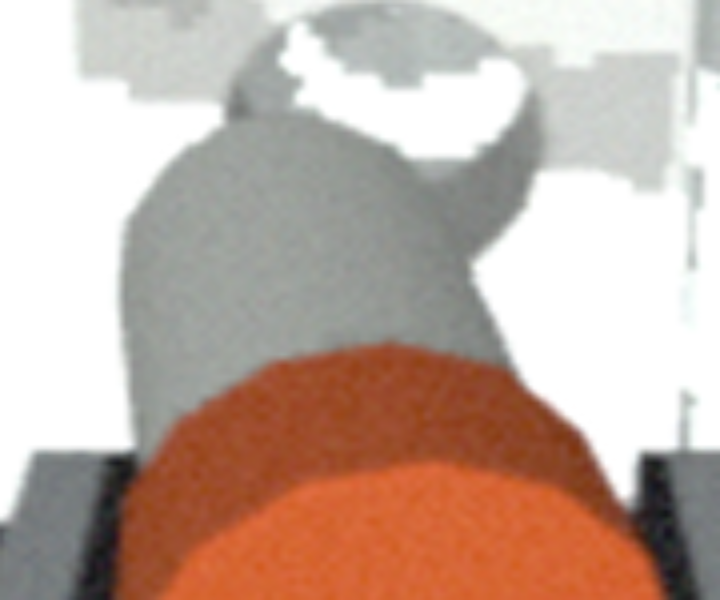

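```bash
python3 -m crank '[[0.2,0.04,0,0],[0.2,0,0,0],[0,0,-0.4,0],[0,0,-0.4,0],[0,0,-0.3,0],[0,0,-0.2,0],[0,0,0,0],[0,0,0,0],[0,0,0,0]]' >/dev/null; python3 f.py
```

```text
t 21.2833 tcp [0.573  0.0199 0.1085] F [0.3 0.1 0.4] T [0.   0.01 0.01] w 0.0323
```

```bash
python3 -m crank '[[0,0,-0.15,0],[0,0,-0.1,0],[0,0,0,0],[0,0,0,0]]' >/dev/null; python3 f.py; python3 -m crank '[[-0.1,0,-0.05,0],[-0.1,0,-0.05,0],[0,0,0,0],[0,0,0,0]]' >/dev/null; python3 f.py
```

```text
t 21.6167 tcp [0.5746 0.0196 0.1068] F [-6.5  0.2 15.3] T [-0.03  1.39  0.02] w 0.0324
t 21.95 tcp [0.5732 0.0195 0.1066] F [ 0.1  0.  16. ] T [ 0.08 -0.11 -0.02] w 0.0323
```

```bash
python3 -m crank '[[0,0,0.15,0],[0,0,0,0]]' >/dev/null; python3 f.py; python3 -m crank '[[0,0,0,0],[0,0,0,0],[0,0,0,0],[0,0,0,0],[0,0,0,0],[0,0,0,0]]' 0.45
python3 - <<'E'
from h import *
c,im=snap('wrist','w10'); t=ctrl.get_obs()['tcp_pos']
hsv=cv2.cvtColor(im,cv2.COLOR_RGB2HSV); m=cv2.inRange(hsv,(3,120,60),(22,255,255)); ct,_=cv2.findContours(m,0,2); q=max(ct,key=cv2.contourArea); r=cv2.boundingRect(q); print(r)
print([onz(c,(u,r[1]+r[3]/2+4),.105)[0] for u in(r[0],r[0]+r[2])], [onz(c,(r[0]+r[2]/2,r[1]+r[3]),z)[1]+.017 for z in(.105,.125)])
E
```

```text
t 22.1167 tcp [0.5695 0.0198 0.1058] F [ 0.   0.1 -1.3] T [ 0.03 -0.04  0.  ] w 0.0325
time_s: 22.62
tcp_pos: [0.5677, 0.0199, 0.1032]
orientation: [-3.141, -0.0, 1.613]
wrist_force: [-0.1, -0.6, 0.4]
gripper_width: 0.0469
gripper_force: 0.0
(235, 260, 65, 59)
[np.float64(0.5546748407769942), np.float64(0.5912211668541576)] [np.float64(-0.006324342934691793), np.float64(0.011306877403514617)]
```

Run:
```python
from h import *
im=cv2.imread('pics/w10.png'); a=cv2.convertScaleAbs(im,alpha=1.4,beta=15); cv2.imwrite('pics/w10b.png',cv2.resize(a[60:384,110:420],(575,600),interpolation=cv2.INTER_CUBIC))
```

```text
(no output)
```

View pics/w10b.png

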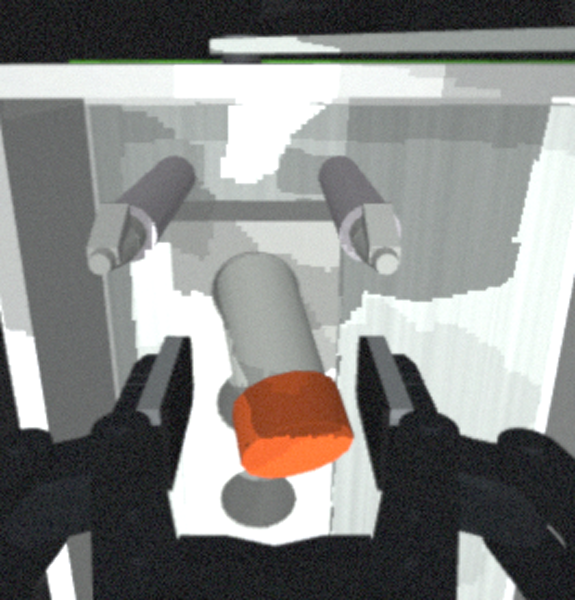

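The tube leans toward −y. Its foot is in socket 3 at (258,275), and the cap is between the open fingers at about (300,455). I'll locate the cap by ray, then re-grip and swing it upright about the foot.

Run:
```python
from h import *
c=cal('wrist'); t=ctrl.get_obs()['tcp_pos']; print(t)
k=575/310.
g=lambda x,y:((x+.5)/k-.5+110,(y+.5)/k-.5+60)
o,r=ray(c,g(298,452)); r/=np.linalg.norm(r)
for F in([.5598,.022,.045],[.5598,.022,.055],[.558,.024,.06]):
    F=np.array(F); b=r@(o-F); d=b*b-((o-F)@(o-F)-.075**2)
    if d>0:
        for s in(-1,1): P=o+r*(-b+s*np.sqrt(d)); print(F,P,'tilt',np.degrees(np.arccos((P-F)[2]/.075)), 'cap mid',F+(P-F)*66.5/75)
    else: print(F,'closest',o-r*b, np.linalg.norm(o-r*b-F))
print(proj(c,[[.5598,.0225,.06],[.562,-.0245,.06],[.564,-.0715,.06]])*1, [g(258,497),g(230,400)])
```

```text
[0.56778779 0.0198706  0.10327309]
[0.5598 0.022  0.045 ] [ 0.57438818 -0.00594398  0.1130538 ] tilt 24.853699729576487 cap mid [ 0.57273485 -0.00277699  0.10534103]
[0.5598 0.022  0.045 ] [ 0.57883308 -0.04911167  0.05934826] tilt 78.97074784234684 cap mid [ 0.576676   -0.04105235  0.05772212]
[0.5598 0.022  0.055 ] [0.57324802 0.00512896 0.12682979] tilt 16.718326739350847 cap mid [0.57172391 0.00704101 0.11868908]
[0.5598 0.022  0.055 ] [ 0.57897181 -0.05045897  0.05767207] tilt 87.95825902784506 cap mid [ 0.576799   -0.04224695  0.05736923]
[0.558 0.024 0.06 ] [0.57281673 0.00931757 0.1320409 ] tilt 16.14824916525099 cap mid [0.5711375  0.01098157 0.12387626]
[0.558 0.024 0.06 ] [ 0.57872648 -0.04807641  0.06063625] tilt 89.51393873364164 cap mid [ 0.57637748 -0.03990775  0.06056414]
[[248.11639024 215.24848052]
 [249.14887707 275.19503079]
 [249.79469139 327.1425368 ]] [(248.86521739130436, 327.7173913043478), (233.76956521739132, 275.4217391304348)]
```

```bash
python3 -m crank '[[0.2,0,0,0],[0,-0.3,0,0],[0,-0.3,0,0],[0,-0.3,-0.1,0],[0,0,-0.2,0],[0,0,-0.2,0],[0,0,0,0],[0,0,0,0]]' 0.45 >/dev/null; python3 f.py; python3 -m crank '[[0,0,0,0],[0,0,0,0],[0,0,0,0],[0,0,0,0],[0,0,0,0]]' 1 20 >/dev/null; python3 f.py
```

```text
t 23.3333 tcp [ 0.5723 -0.0025  0.0901] F [ 0.9 -0.2  0.7] T [0.02 0.04 0.02] w 0.0472
t 23.75 tcp [ 0.5728 -0.0024  0.091 ] F [-0.6  0.9 -0.5] T [0.13 0.09 0.01] w 0.0342
```

```bash
python3 -m crank '[[-0.08,0.17,0.08,0],[-0.08,0.17,0.07,0],[-0.08,0.17,0.06,0],[-0.08,0.17,0.04,0],[-0.08,0.17,0.03,0],[-0.08,0.15,0.01,0],[0,0,0,0],[0,0,0,0]]' >/dev/null; python3 f.py
python3 - <<'E'
from h import *
c,im=snap('wrist','w11'); t=ctrl.get_obs()['tcp_pos']
hsv=cv2.cvtColor(im,cv2.COLOR_RGB2HSV); m=cv2.inRange(hsv,(3,120,60),(22,255,255)); ct,_=cv2.findContours(m,0,2); q=max(ct,key=cv2.contourArea); print(cv2.boundingRect(q))
E
```

```text
t 24.4167 tcp [0.5607 0.0227 0.0982] F [ 0.1 -1.6  1. ] T [-0.26  0.    0.  ] w 0.0331
(223, 233, 71, 76)
```

```bash
python3 -m crank '[[0,0,-0.1,0],[0,0,-0.1,0],[0,0,0,0],[0,0,0,0]]' >/dev/null; python3 f.py; python3 -m crank '[[0,0,-0.1,0],[0,0,-0.1,0],[0,0,0,0],[0,0,0,0]]' >/dev/null; python3 f.py
```

```text
t 24.8 tcp [0.5606 0.0224 0.0926] F [-0.6 -1.5  0.6] T [-0.14  0.01 -0.04] w 0.0334
t 25.1333 tcp [0.5606 0.0224 0.0879] F [-0.8 -0.4 -0.9] T [-0.13  0.05  0.05] w 0.0334
```

```bash
python3 -m crank '[[0,0,-0.1,0],[0,0,-0.1,0],[0,0,0,0],[0,0,0,0]]' >/dev/null; python3 f.py; python3 -m crank '[[0,0,-0.1,0],[0,0,-0.1,0],[0,0,0,0],[0,0,0,0]]' >/dev/null; python3 f.py; python3 -m crank '[[0,0,-0.1,0],[0,0,-0.1,0],[0,0,0,0],[0,0,0,0]]' >/dev/null; python3 f.py
```

```text
t 25.4667 tcp [0.5607 0.0224 0.083 ] F [-0.1 -0.4 -1.4] T [-0.11  0.01  0.01] w 0.0334
t 25.8 tcp [0.5621 0.0224 0.0816] F [-4.7  1.5 13.2] T [-0.02  1.11 -0.07] w 0.0329
t 26.1333 tcp [0.5649 0.0222 0.0807] F [-8.1 -0.1 26.4] T [0.02 1.48 0.  ] w 0.033
```

```bash
cat > cap.py <<'E'
from h import *
c,im=snap('wrist','wc'); c=cal('wrist'); t=ctrl.get_obs()['tcp_pos']; print(t)
hsv=cv2.cvtColor(im,cv2.COLOR_RGB2HSV); m=cv2.inRange(hsv,(3,120,150),(22,255,255)); ct,_=cv2.findContours(m,0,1)
for q in ct:
    if cv2.contourArea(q)<300: continue
    b=cv2.boundingRect(q); e=cv2.fitEllipse(q)
    for z in(.087,.105,.115): 
        P=onz(c,e[0],z); w=np.linalg.norm(onz(c,(b[0],e[0][1]),z)-onz(c,(b[0]+b[2],e[0][1]),z)); print(b,z,P.round(4),'w',round(w,4))
E
python3 -m crank '[[0,0,0.25,0],[0,0,0,0],[0,0,0,0],[0,0,0,0]]' 0.4 >/dev/null; python3 f.py; python3 -m crank '[[0,0,0.5,0],[0,0,0.8,0],[0,0,0.9,0],[0,0,0.9,0],[0,0,0.9,0],[0,0,0.6,0],[0,0,0,0],[0,0,0,0],[0,0,0,0]]' 0.3 >/dev/null; python3 cap.py
```

```text
t 26.4667 tcp [0.5603 0.0226 0.0786] F [-1.7  0.6  0.6] T [-0.03  0.03 -0.01] w 0.0514
[0.5598501  0.02250029 0.19255742]
(238, 192, 41, 25) 0.087 [0.5582 0.0104 0.087 ] w 0.0364
(238, 192, 41, 25) 0.105 [0.558  0.0171 0.105 ] w 0.0337
(238, 192, 41, 25) 0.115 [0.5579 0.0209 0.115 ] w 0.0323
```

Tube 1 is home: the cap's width puts its top at z≈0.104. Next tube, at (0.430,-0.394).

```bash
python3 -m crank '[[-0.3,-0.8,0,0],[-0.3,-0.98,0,0],[-0.3,-0.98,0,0],[-0.3,-0.98,0,0],[-0.3,-0.98,0,0],[-0.3,-0.98,0,0],[-0.3,-0.98,0,0],[-0.3,-0.98,0,0],[-0.3,-0.98,0,0],[-0.3,-0.98,0,0],[-0.3,-0.98,0,0],[-0.3,-0.98,0,0]]' 0.25 >/dev/null; python3 -m crank '[[-0.3,-0.98,0,0],[-0.3,-0.98,0,0],[-0.3,-0.98,0,0],[-0.3,-0.98,0,0],[-0.3,-0.98,0,0],[-0.1,-0.18,0,0],[0,0,0,0],[0,0,0,0],[0,0,0,0],[0,0,0,0],[0,0,0,0]]' >/dev/null; python3 cap.py; python3 f.py
```

```text
[ 0.43131206 -0.39329881  0.19457909]
(237, 173, 38, 35) 0.087 [ 0.4284 -0.3947  0.087 ] w 0.0335
(237, 173, 38, 35) 0.105 [ 0.4283 -0.3887  0.105 ] w 0.0311
(237, 173, 38, 35) 0.115 [ 0.4282 -0.3854  0.115 ] w 0.0298
(400, 169, 39, 36) 0.087 [ 0.5717 -0.3842  0.087 ] w 0.0345
(400, 169, 39, 36) 0.105 [ 0.5613 -0.379   0.105 ] w 0.0321
(400, 169, 39, 36) 0.115 [ 0.5555 -0.3761  0.115 ] w 0.0307
t 29.2333 tcp [ 0.4313 -0.3933  0.1946] F [ 0.6 -0.2  0.9] T [-0.04 -0.01  0.05] w 0.064
```

```bash
python3 -m crank '[[-0.05,-0.03,-0.6,0],[0,0,-0.8,0],[0,0,-0.8,0],[0,0,-0.8,0],[0,0,-0.8,0],[0,0,-0.8,0],[0,0,-0.5,0],[0,0,-0.2,0],[0,0,0,0],[0,0,0,0],[0,0,0,0],[0,0,0,0]]' 0.25 >/dev/null; python3 f.py;  python3 -m crank '[[0,0,0,0],[0,0,0,0],[0,0,0,0],[0,0,0,0],[0,0,0,0]]' 1 25 >/dev/null;python3 f.py; python3 -m crank '[[0,0,0.4,0],[0,0,0.8,0],[0,0,0.9,0],[0,0,0.9,0],[0,0,0.9,0],[0,0,0.9,0],[0,0,0.7,0],[0,0,0,0],[0,0,0,0],[0,0,0,0],[0,0,0,0]]' >/dev/null; python3 f.py
```

```text
t 30.2333 tcp [ 0.4305 -0.3957  0.0637] F [-0.2  0.1  0.2] T [ 0.02  0.08 -0.  ] w 0.0642
t 30.65 tcp [ 0.43   -0.3953  0.0628] F [-0.4  0.8  4. ] T [ 0.05  0.12 -0.01] w 0.0332
t 31.5667 tcp [ 0.4289 -0.394   0.1972] F [ 0.2 -1.3 -1.4] T [0.02 0.02 0.04] w 0.0331
```

```bash
python3 -m crank '[[0.34,0.7,0.2,0],[0.34,0.94,0,0],[0.34,0.94,0,0],[0.34,0.94,0,0],[0.34,0.94,0,0],[0.34,0.94,0,0],[0.34,0.94,0,0],[0.34,0.94,0,0],[0.34,0.94,0,0],[0.34,0.94,0,0],[0.34,0.94,0,0],[0.34,0.94,0,0]]' >/dev/null; python3 -m crank '[[0.34,0.94,0,0],[0.34,0.94,0,0],[0.34,0.94,0,0],[0.25,0.92,0,0],[0,0,0,0],[0,0,0,0],[0,0,0,0],[0,0,0,0],[0,0,0,0],[0,0,0,0]]' >/dev/null; python3 f.py
```

```text
t 33.4 tcp [ 0.5632 -0.0262  0.2044] F [ 0.3  0.3 -1. ] T [ 0.   -0.03 -0.02] w 0.0332
```

```bash
python3 -m crank '[[-0.02,0.06,-0.6,0],[0,0,-0.8,0],[0,0,-0.8,0],[0,0,-0.8,0],[0,0,-0.5,0],[0,0,0,0],[0,0,0,0],[0,0,0,0],[0,0,0,0],[0,0,0,0]]' >/dev/null; python3 f.py
```

```text
t 34.2333 tcp [ 0.564  -0.0241  0.1187] F [0.2 0.3 0.5] T [-0.01  0.   -0.04] w 0.0329
```

```bash
python3 -m crank '[[-0.05,-0.02,-0.15,0],[0,0,-0.2,0],[0,0,0,0],[0,0,0,0],[0,0,0,0],[0,0,0,0]]' >/dev/null; python3 f.py; python3 -m crank '[[0,0,-0.1,0],[0,0,-0.1,0],[0,0,0,0],[0,0,0,0],[0,0,0,0]]' >/dev/null; python3 f.py; python3 -m crank '[[0,0,-0.1,0],[0,0,-0.1,0],[0,0,0,0],[0,0,0,0],[0,0,0,0]]' >/dev/null; python3 f.py
```

```text
t 34.7333 tcp [ 0.5617 -0.0244  0.1083] F [-0.5 -1.  -0.1] T [-0.01 -0.08  0.06] w 0.0329
t 35.15 tcp [ 0.562  -0.0245  0.1037] F [0.  0.3 3.2] T [-0.06 -0.04  0.03] w 0.0328
t 35.5667 tcp [ 0.5637 -0.0256  0.1025] F [-4.3 -2.8 15.4] T [-0.35  0.9   0.05] w 0.033
```

```bash
python3 -m crank '[[0,0,0.25,0],[0,0.06,0,0],[0,0,-0.1,0],[0,0,0,0],[0,0,-0.1,0],[0,0,0,0],[0,0,0,0],[0,0,0,0]]' >/dev/null; python3 f.py; python3 -m crank '[[0,0,0.15,0],[-0.06,0,0,0],[0,0,-0.1,0],[0,0,0,0],[0,0,-0.05,0],[0,0,0,0],[0,0,0,0],[0,0,0,0]]' >/dev/null; python3 f.py
```

```text
t 36.2333 tcp [ 0.5629 -0.0241  0.1028] F [-5.1 -4.5 16.4] T [-0.52  1.16  0.06] w 0.033
t 36.9 tcp [ 0.5614 -0.0241  0.1028] F [-4.9 -3.6 18.2] T [-0.53  1.17  0.09] w 0.033
```

```bash
python3 -m crank '[[0,0,0.2,0],[-0.06,-0.08,0,0],[0,0,-0.1,0],[0,0,0,0],[0,0,-0.1,0],[0,0,0,0],[0,0,0,0],[0,0,0,0]]' >/dev/null; python3 f.py; python3 -m crank '[[0,0,0.2,0],[-0.06,-0.04,0,0],[0,0,-0.1,0],[0,0,0,0],[0,0,-0.1,0],[0,0,0,0],[0,0,0,0],[0,0,0,0]]' >/dev/null; python3 f.py
```

```text
t 37.5667 tcp [ 0.5603 -0.0255  0.1028] F [-2.2 -1.9 18.1] T [-0.12  0.73 -0.03] w 0.0332
t 38.2333 tcp [ 0.5598 -0.0262  0.1029] F [ 1.2 -1.  15.1] T [ 0.06 -0.13 -0.02] w 0.0331
```

```bash
python3 -m crank '[[0,0,0.2,0],[0.06,0.04,0,0],[0,0,0,0],[0,0,0,0],[0,0,0,0]]' >/dev/null; python3 f.py; python3 -m crank '[[0,0,0,0],[0,0,0,0],[0,0,0,0],[0,0,0,0],[0,0,0,0],[0,0,0,0]]' 0.53 >/dev/null; python3 f.py; python3 cap.py; python3 -c "
import cv2
a=cv2.convertScaleAbs(cv2.imread('pics/wc.png'),alpha=1.4,beta=15); print(0)"
```

```text
t 38.65 tcp [ 0.5587 -0.0247  0.104 ] F [4.2 0.4 1.1] T [ 0.02 -1.    0.02] w 0.033
t 39.15 tcp [ 0.5583 -0.0248  0.1042] F [-0.3  0.3 -0.1] T [-0.01 -0.04  0.04] w 0.04
[ 0.55840419 -0.02487175  0.10435521]
(231, 135, 56, 52) 0.087 [0.5525 0.0243 0.087 ] w 0.0304
(231, 135, 56, 52) 0.105 [0.5527 0.0279 0.105 ] w 0.027
(231, 135, 56, 52) 0.115 [0.5528 0.0299 0.115 ] w 0.0251
0
```

```bash
sed -i 's/(3,120,150)/(3,120,50)/' cap.py; python3 cap.py; python3 f.py
```

```text
[ 0.55851565 -0.02482824  0.10445754]
(227, 230, 71, 76) 0.087 [ 0.5602 -0.0462  0.087 ] w 0.0439
(227, 230, 71, 76) 0.105 [ 0.5595 -0.0346  0.105 ] w 0.039
(227, 230, 71, 76) 0.115 [ 0.5592 -0.0283  0.115 ] w 0.0363
(231, 130, 69, 71) 0.087 [0.5593 0.0185 0.087 ] w 0.0379
(231, 130, 69, 71) 0.105 [0.5587 0.0228 0.105 ] w 0.0336
(231, 130, 69, 71) 0.115 [0.5584 0.0252 0.115 ] w 0.0313
t 39.25 tcp [ 0.5585 -0.0248  0.1045] F [ 0.5 -0.2  0.3] T [ 0.01 -0.04 -0.03] w 0.0402
```

```bash
python3 -m crank '[[0.08,0.01,0,0],[0.08,0,0,0],[0,0,0,0],[0,0,0,0],[0,0,0,0]]' >/dev/null; python3 f.py; python3 cap.py|head -4; python3 -m crank '[[0,0,0,0],[0,0,0,0],[0,0,0,0],[0,0,0,0],[0,0,0,0]]' 1 20 >/dev/null; python3 f.py;  python3 -m crank '[[0,0,-0.1,0],[0,0,-0.1,0],[0,0,0,0],[0,0,0,0]]' >/dev/null; python3 f.py
```

```text
t 39.6667 tcp [ 0.5628 -0.0246  0.1046] F [-0.2 -0.5  0.6] T [ 0.   -0.04  0.03] w 0.0405
[ 0.56272961 -0.02460319  0.10458105]
(230, 238, 70, 74) 0.087 [ 0.5656 -0.0511  0.087 ] w 0.0437
(230, 238, 70, 74) 0.105 [ 0.5648 -0.039   0.105 ] w 0.0388
(230, 238, 70, 74) 0.115 [ 0.5643 -0.0323  0.115 ] w 0.0361
t 40.1333 tcp [ 0.5628 -0.0246  0.1047] F [-0.4  0.3  1. ] T [-0.01 -0.06 -0.  ] w 0.0334
t 40.4667 tcp [ 0.5645 -0.026   0.1025] F [-2.3 -2.9 10.1] T [-0.52  0.37  0.08] w 0.0329
```

```bash
python3 -m crank '[[0,0,0.2,0],[0,0.09,0,0],[0,0.09,0,0],[0,0,0,0],[0,0,0,0],[0,0,0,0]]' >/dev/null; python3 f.py; python3 cap.py|sed -n '1p;4p;7p';  python3 -m crank '[[0,0,-0.1,0],[0,0,-0.1,0],[0,0,0,0],[0,0,0,0]]' >/dev/null; python3 f.py
```

```text
t 40.9667 tcp [ 0.5628 -0.0203  0.1047] F [ 0.7 -2.3  3. ] T [-0.38  0.04  0.01] w 0.0337
[ 0.56276575 -0.0202973   0.10468505]
(223, 238, 71, 74) 0.115 [ 0.5617 -0.0283  0.115 ] w 0.0367
(222, 139, 68, 70) 0.115 [0.5586 0.0258 0.115 ] w 0.0312
t 41.35 tcp [ 0.5645 -0.0216  0.1035] F [-4.5 -4.6 19.1] T [-0.9   1.    0.01] w 0.0331
```

```bash
python3 -m crank '[[0,0,0.2,0],[0.07,0,0,0],[0,0,0,0],[0,0,-0.12,0],[0,0,0,0],[0,0,0,0]]' >/dev/null; python3 f.py; python3 -m crank '[[0.07,0,0,0],[0,0,0,0],[0,0,0,0]]' >/dev/null; python3 f.py;python3 -m crank '[[0,0.07,0,0],[0,0,0,0],[0,0,0,0]]' >/dev/null; python3 f.py
```

```text
t 41.85 tcp [ 0.5652 -0.0212  0.1037] F [-3.6 -3.9 12.7] T [-0.78  0.93  0.11] w 0.0331
t 42.1 tcp [ 0.5659 -0.0214  0.1036] F [-6.7 -5.1 15.3] T [-0.93  1.61  0.12] w 0.0331
t 42.35 tcp [ 0.5659 -0.0199  0.1039] F [-7.2 -5.8 16.4] T [-1.1   1.81  0.09] w 0.0334
```

```bash
cat > g.py <<'E'
from h import *
import sys
c=cal('wrist'); im=cams.capture('wrist'); c=cal('wrist'); np.save('pics/%s_c.npy'%sys.argv[1],np.array([c],dtype=object),allow_pickle=True); cv2.imwrite('pics/%s.png'%sys.argv[1],im[:,:,::-1]); print(ctrl.get_obs()['tcp_pos'])
E
python3 -m crank '[[-0.14,-0.05,0,0],[0,0,0.1,0],[0,0,0,0],[0,0,0,0],[0,0,0,0]]' >/dev/null; python3 f.py; python3 g.py a1; python3 -m crank '[[0,0,0.3,0],[0,0,0.3,0],[0,0,0.4,0],[0,0,0,0],[0,0,0,0],[0,0,0,0],[0,0,0,0]]' >/dev/null; python3 f.py; python3 g.py a2
python3 - <<'E'
from h import *
p=[]
for n in('a1','a2'):
    a=cv2.convertScaleAbs(cv2.imread('pics/%s.png'%n)[130:290,195:315],alpha=1.3,beta=20); p.append(cv2.resize(a,(400,533),interpolation=cv2.INTER_CUBIC))
cv2.imwrite('pics/a12.png',np.hstack(p))
E
```

```text
t 42.7667 tcp [ 0.5633 -0.0198  0.1044] F [ 1.  -2.9  6. ] T [-0.43 -0.16 -0.02] w 0.0332
[ 0.56325494 -0.01983182  0.10441197]
t 43.4 tcp [ 0.5622 -0.0194  0.1285] F [-0.3 -0.1 -0.8] T [0.01 0.02 0.04] w 0.0334
[ 0.56221116 -0.01943748  0.12842169]
```

View pics/a12.png

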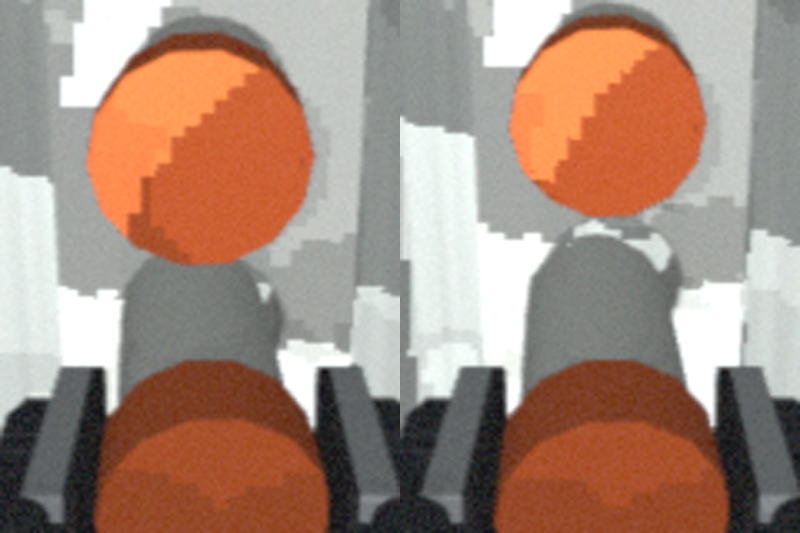

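The lifted panel shows the foot's far edge at (600,235). The socket mouth spans x 555–680 with its far edge at y 218, so the foot is a few mm short in +x.

Run:
```python
from h import *
c=list(np.load('pics/a2_c.npy',allow_pickle=True)[0]); c[4]=np.array(c[4],float); c[5]=np.array(c[5],float)
k=400/120.
g=lambda x,y,z:onz(c,((x-400+.5)/k-.5+195,(y+.5)/k-.5+130),z)
e=g(617,219,.06); print('socket +y edge',e,'centre y',e[1]-.01575,'x ends',g(555,262,.06)[0],g(681,275,.06)[0])
for z in(.075,.0775,.08): f=g(600,235,z); print('foot +y edge',z,f,'centre y',f[1]-.0115)
print('T3 cap',g(608,122,.105))
print('T2 cap x',g(496,490,.149)[0],g(728,490,.149)[0])
```

```text
socket +y edge [ 0.56188712 -0.01101478  0.06      ] centre y -0.026764782997195105 x ends 0.5482392593604423 0.5770903356407235
foot +y edge 0.075 [ 0.55819826 -0.00953674  0.075     ] centre y -0.021036735823461914
foot +y edge 0.0775 [ 0.55819402 -0.00862806  0.0775    ] centre y -0.0201280598443233
foot +y edge 0.08 [ 0.55818978 -0.00771938  0.08      ] centre y -0.019219383865184684
T3 cap [0.55873249 0.02195846 0.105     ]
T2 cap x 0.5446531380374958 0.5778721564391293
```

```bash
python3 -m crank '[[0.12,-0.2,0,0],[0,0,-0.3,0],[0,0,-0.3,0],[0,0,-0.3,0],[0,0,0,0],[0,0,0,0],[0,0,0,0]]' >/dev/null; python3 f.py;  python3 -m crank '[[0,0,-0.1,0],[0,0,-0.1,0],[0,0,0,0],[0,0,0,0]]' >/dev/null; python3 f.py
```

```text
t 44.0333 tcp [ 0.5655 -0.0245  0.1063] F [ 0.1  0.3 -0.4] T [-0.04 -0.03  0.02] w 0.0333
t 44.3667 tcp [ 0.5655 -0.0246  0.1014] F [ 0.4 -0.7 -0.4] T [0.01 0.01 0.04] w 0.0333
```

Past the earlier contact height with no force, so I'll continue down.

```bash
python3 -m crank '[[-0.02,0,-0.12,0],[-0.02,0,-0.12,0],[0,0,0,0],[0,0,0,0]]' >/dev/null; python3 f.py;  python3 -m crank '[[-0.02,0,-0.12,0],[-0.02,0,-0.12,0],[0,0,0,0],[0,0,0,0]]' >/dev/null; python3 f.py; python3 -m crank '[[0,0,-0.12,0],[0,0,-0.12,0],[0,0,0,0],[0,0,0,0]]' >/dev/null; python3 f.py
```

```text
t 44.7 tcp [ 0.5644 -0.0246  0.0952] F [-0.3  0.5 -0.8] T [0.05 0.04 0.03] w 0.0335
t 45.0333 tcp [ 0.5639 -0.0246  0.0894] F [ 2.5  0.6 -1.1] T [ 0.03 -0.39 -0.02] w 0.0332
t 45.3667 tcp [ 0.5638 -0.0246  0.0833] F [ 2.7  0.8 -1.1] T [ 0.03 -0.52  0.01] w 0.0333
```

```bash
python3 -m crank '[[0,0,-0.1,0],[0,0,-0.1,0],[0,0,0,0],[0,0,0,0]]' >/dev/null; python3 f.py; python3 -m crank '[[0,0,0.1,0],[0,0,0,0],[0,0,0,0],[0,0,0,0]]' 0.4 >/dev/null; python3 -m crank '[[0,0,0.5,0],[0,0,0.8,0],[0,0,0.9,0],[0,0,0.9,0],[0,0,0.9,0],[0,0,0.6,0],[0,0,0,0],[0,0,0,0],[0,0,0,0],[0,0,0,0]]' 0.3 >/dev/null; python3 cap.py
```

```text
t 45.7 tcp [ 0.5648 -0.025   0.0825] F [-5.2  0.7 16.3] T [ 0.08  1.23 -0.01] w 0.033
[ 0.5626361  -0.02443987  0.19403963]
(238, 174, 40, 43) 0.087 [ 0.5612 -0.0291  0.087 ] w 0.0353
(238, 174, 40, 43) 0.105 [ 0.561  -0.0229  0.105 ] w 0.0328
(238, 174, 40, 43) 0.115 [ 0.5609 -0.0195  0.115 ] w 0.0314
(236, 118, 43, 44) 0.087 [0.5586 0.0197 0.087 ] w 0.0358
(236, 118, 43, 44) 0.105 [0.5586 0.0224 0.105 ] w 0.0332
(236, 118, 43, 44) 0.115 [0.5586 0.0239 0.115 ] w 0.0318
```

```bash
python3 -m crank '[[0,-0.7,0.2,0],[0.05,-0.98,0,0],[0.05,-0.98,0,0],[0.05,-0.98,0,0],[0.05,-0.98,0,0],[0.05,-0.98,0,0],[0.05,-0.98,0,0],[0.05,-0.98,0,0],[0.05,-0.98,0,0],[0.05,-0.98,0,0],[0.05,-0.98,0,0],[0.05,-0.98,0,0]]' 0.25 >/dev/null; python3 -m crank '[[0.02,-0.98,0,0],[0,-0.98,0,0],[0,-0.98,0,0],[0,0,-0.2,0],[0,0,0,0],[0,0,0,0],[0,0,0,0],[0,0,0,0],[0,0,0,0]]' >/dev/null; python3 cap.py; python3 f.py
```

```text
[ 0.57819212 -0.38437906  0.1963656 ]
(234, 167, 37, 41) 0.087 [ 0.5717 -0.3827  0.087 ] w 0.0327
(234, 167, 37, 41) 0.105 [ 0.5719 -0.377   0.105 ] w 0.0304
(234, 167, 37, 41) 0.115 [ 0.5719 -0.3738  0.115 ] w 0.0291
t 48.7167 tcp [ 0.5782 -0.3844  0.1964] F [ 0.1 -0.3  0.6] T [ 0.05 -0.03  0.  ] w 0.0642
```

```bash
python3 -m crank '[[-0.2,0,-0.6,0],[0,0,-0.8,0],[0,0,-0.8,0],[0,0,-0.8,0],[0,0,-0.8,0],[0,0,-0.8,0],[0,0,-0.5,0],[0,0,-0.24,0],[0,0,0,0],[0,0,0,0],[0,0,0,0],[0,0,0,0]]' 0.25 >/dev/null; python3 f.py;  python3 -m crank '[[0,0,0,0],[0,0,0,0],[0,0,0,0],[0,0,0,0],[0,0,0,0]]' 1 25 >/dev/null;python3 f.py; python3 -m crank '[[0,0,0.4,0],[0,0,0.8,0],[0,0,0.9,0],[0,0,0.9,0],[0,0,0.9,0],[0,0,0.9,0],[0,0,0.7,0],[0,0,0,0],[0,0,0,0],[0,0,0,0],[0,0,0,0]]' >/dev/null; python3 f.py
```

```text
t 49.7167 tcp [ 0.5739 -0.3859  0.0645] F [ 0.4 -0.7  0.1] T [-0.04  0.02  0.01] w 0.0641
t 50.1333 tcp [ 0.5733 -0.3855  0.0634] F [-0.7  0.4  2. ] T [0.08 0.05 0.04] w 0.0332
t 51.05 tcp [ 0.572  -0.3844  0.1974] F [ 0.  -0.8 -0.5] T [-0.03  0.01  0.08] w 0.0332
```

```bash
python3 -m crank '[[-0.02,0.6,0.3,0],[-0.02,0.95,0,0],[-0.02,0.95,0,0],[-0.02,0.95,0,0],[-0.02,0.95,0,0],[-0.02,0.95,0,0],[-0.02,0.95,0,0],[-0.02,0.95,0,0],[-0.02,0.95,0,0],[-0.02,0.95,0,0],[-0.02,0.95,0,0],[-0.02,0.95,0,0]]' >/dev/null; python3 -m crank '[[0,0.95,0,0],[0,0.5,0,0],[0,0,0,0],[0,0,0,0],[0,0,-0.6,0],[0,0,-0.8,0],[0,0,-0.8,0],[0,0,-0.5,0],[0,0,-0.4,0],[0,0,0,0],[0,0,0,0],[0,0,0,0]]' >/dev/null; python3 -m crank '[[0,0,0,0],[0,0,0,0]]'
```

```text
time_s: 53.22
tcp_pos: [0.5678, -0.0728, 0.1315]
orientation: [3.139, 0.001, 1.613]
wrist_force: [0.1, 0.1, -0.1]
gripper_width: 0.0329
gripper_force: 25.6
```

```bash
python3 -m crank '[[-0.07,0.05,-0.3,0],[0,0,-0.3,0],[0,0,-0.3,0],[0,0,0,0],[0,0,0,0],[0,0,0,0]]' >/dev/null; python3 f.py; python3 -m crank '[[0,0,-0.1,0],[0,0,-0.05,0],[0,0,0,0],[0,0,0,0]]' >/dev/null; python3 f.py; python3 -m crank '[[0,0,-0.08,0],[0,0,-0.08,0],[0,0,0,0],[0,0,0,0]]' >/dev/null; python3 f.py
```

```text
t 53.7167 tcp [ 0.5651 -0.0713  0.1073] F [ 0.2 -1.1  0.5] T [0.01 0.01 0.06] w 0.0333
t 54.05 tcp [ 0.5656 -0.0715  0.1043] F [ 0.4 -0.4  1.4] T [-0.1  -0.02  0.06] w 0.0332
t 54.3833 tcp [ 0.5666 -0.0725  0.1033] F [-3.9 -2.9 12.2] T [-0.2   0.9   0.08] w 0.0331
```

```bash
python3 -m crank '[[0,0,0.25,0],[0.08,-0.04,0,0],[0,0,0,0],[0,0,-0.12,0],[0,0,-0.08,0],[0,0,0,0],[0,0,0,0],[0,0,0,0]]' >/dev/null; python3 f.py; python3 -m crank '[[0,0,0.2,0],[0.04,-0.06,0,0],[0,0,0,0],[0,0,-0.12,0],[0,0,-0.08,0],[0,0,0,0],[0,0,0,0],[0,0,0,0]]' >/dev/null; python3 f.py
```

```text
t 55.05 tcp [ 0.568  -0.0729  0.1036] F [-4.9 -0.8 13.3] T [0.   0.93 0.04] w 0.0327
t 55.7167 tcp [ 0.5687 -0.0743  0.1037] F [-6.9  1.2 15.1] T [0.06 1.23 0.01] w 0.0331
```

```bash
python3 -m crank '[[0,0,0.4,0],[0,0,0.4,0],[-0.06,0.05,0.3,0],[0,0,0,0],[0,0,0,0],[0,0,0,0],[0,0,0,0],[0,0,0,0]]' >/dev/null; python3 f.py; python3 g.py b1
python3 - <<'E'
from h import *
for n in('a2','b1'):
    g=cv2.cvtColor(cv2.imread('pics/%s.png'%n),cv2.COLOR_BGR2GRAY); r=cv2.imread('pics/%s.png'%n)[:,:,2]
    print(n,'cols 228..286 step 2')
    for y in range(184,242,3): print(y,' '.join('%3d'%v for v in g[y,228:288:2]))
E
```

```text
t 56.3833 tcp [ 0.5662 -0.0725  0.1277] F [-0.  -0.5 -0.5] T [ 0.   -0.06 -0.02] w 0.0328
[ 0.56630221 -0.07255811  0.12785894]
a2 cols 228..286 step 2
184 113 115 116  99  75  87 109  84  79  83  81  79  79  78  72  81  84  81  79  79  81  82  79  83  82  82 115 124 126 124
187 113 114 113 113 110  90  83  80  80  80  82  78  78  79  83  84  79  80  83  84  81  81  83  81  83 118 121 121 126 134
190 111 115 113 113 113 111 106  85  76  79  79  82  82  81  81  82  80  77  81  80  81  82  93 110 119 133 132 138 140 137
193 115 112 115 115 114 115 109 111 113 109  92  82  78  82  80  80  81  84  81  90 118 131 131 110 104 104 106 114 112 112
196 115 112 115 114 111 111 109 109 111 110 108 100 146 122  99  98  96  95  97  94 125 118 109 111 112 112 110 114 114 115
199 114 112 123 123 124 109 111 109 102  95 158 156 164 166 163 154 145  87  90  86  83  96 103 111 109 113 111 112 113 114
202 186 186 191 194 186 129 118  90  84  85  88  85  82  83  84  79  84 126 155 153 149 153 155 135 105 108 112 109 113 111
205 195 190 191 192 193 187 117  82  84  81  84  82  83  81  82  81  81  80  80 
[... 3335 characters left out ...]
  80  79  75  73  75  77  79  76  76  75  74  72  73  70  70  68 165 191 192 194
229 176 177 174 104  74  74  79  81  79  79  76  60  49  46  45  41  44  49  54  49  59  68  75  70  69  68 122 191 193 194
232 174 171 170  85  71  78  65  47  44  42  46  44  41  41  44  40  42  40  40  44  41  41  42  62  70  71  88 192 190 195
235 173 173 153  76  67  44  42  42  45  40  39  41  39  45  46  39  48  45  46  36  34  46  33  38  39  42  69 174 194 194
238 174 173 126  53  40  42  43  41  43  39  47  41  42  41  49  38  42  43  43  41  42  40  41  37  41  47  34  78 189 194
241 169 120  44  42  41  41  40  44  40  45  45  43  39  42  47  38  39  43  45  40  44  40  42  46  39  41  44  37  77 189
```

Run:
```python
from h import *
for n,f,s in(('a2',(255,200.5),(260,195.5)),('b1',(257,198.3),(256.5,187.5))):
    c=list(np.load('pics/%s_c.npy'%n,allow_pickle=True)[0]); c[4]=np.array(c[4],float); c[5]=np.array(c[5],float)
    S=onz(c,s,.06); F=onz(c,f,.077); print(n,'sock',S-[0,.01575,0],'foot',F-[0,.0115,0],'shift',(S-F)-[0,.00425,0])
    if n=='b1': print(onz(c,(236.2,204.5),.06),onz(c,(277.8,206),.06))
```

```text
a2 sock [ 0.56207899 -0.02687542  0.06      ] foot [ 0.55844646 -0.02055682  0.077     ] shift [ 0.00363253 -0.0063186  -0.017     ]
b1 sock [ 0.56331603 -0.07360523  0.06      ] foot [ 0.56386112 -0.07174801  0.077     ] shift [-0.00054509 -0.00185722 -0.017     ]
[ 0.54857102 -0.07191727  0.06      ] [ 0.57995742 -0.07180458  0.06      ]
```

```bash
python3 -m crank '[[0.02,-0.04,0,0],[0,0,-0.3,0],[0,0,-0.3,0],[0,0,-0.3,0],[0,0,-0.1,0],[0,0,0,0],[0,0,0,0],[0,0,0,0]]' >/dev/null; python3 f.py; python3 -m crank '[[0,0,-0.08,0],[0,0,-0.08,0],[0,0,0,0],[0,0,0,0]]' >/dev/null; python3 f.py
```

```text
t 57.1 tcp [ 0.567  -0.0736  0.1035] F [-0.7 -1.  -1. ] T [-0.04  0.29  0.01] w 0.0334
t 57.4333 tcp [ 0.5669 -0.0736  0.0993] F [-1.9 -0.  -0.4] T [-0.05  0.51  0.02] w 0.0332
```

It's in. I'll push down to the floor.

```bash
python3 -m crank '[[-0.02,0.01,-0.12,0],[-0.02,0.01,-0.12,0],[0,0,0,0],[0,0,0,0]]' >/dev/null; python3 f.py;  python3 -m crank '[[0,0,-0.12,0],[0,0,-0.12,0],[0,0,0,0],[0,0,0,0]]' >/dev/null; python3 f.py; python3 -m crank '[[0,0,-0.12,0],[0,0,-0.12,0],[0,0,0,0],[0,0,0,0]]' >/dev/null; python3 f.py
```

```text
t 57.7667 tcp [ 0.5664 -0.0731  0.0934] F [ 0.2  0.3 -0.6] T [-0.08 -0.08 -0.02] w 0.0328
t 58.1 tcp [ 0.5662 -0.0731  0.0872] F [ 0.4 -0.2 -0.4] T [-0.05  0.03  0.05] w 0.0329
t 58.4333 tcp [ 0.5663 -0.0731  0.0814] F [-0.8  0.   0.6] T [-0.04 -0.03  0.03] w 0.0331
```

```bash
python3 -m crank '[[0,0,-0.1,0],[0,0,0,0],[0,0,0,0]]' >/dev/null; python3 f.py; python3 -m crank '[[0,0,0,0],[0,0,0,0],[0,0,0,0],[0,0,0,0]]' 0.4 >/dev/null; python3 -m crank '[[0,0,0.5,0],[0,0,0.8,0],[0,0,0.9,0],[0,0,0.9,0],[0,0,0.9,0],[0,0,0.6,0],[0,0,0,0],[0,0,0,0],[0,0,0,0],[0,0,0,0]]' 0.3 >/dev/null; python3 cap.py|grep -E '^\[| 0.105'
python3 - <<'E'
from h import *
# plate look from fixed cams
c,im=snap('top','top9'); hsv=cv2.cvtColor(im,cv2.COLOR_RGB2HSV)
m=cv2.inRange(hsv,(0,0,110),(180,60,255)); ct,_=cv2.findContours(m,cv2.RETR_EXTERNAL,2)
for q in ct:
    r=cv2.minAreaRect(q)
    if 1500<cv2.contourArea(q)<5000: b=cv2.boxPoints(r); print(np.round(r[0]),np.round([onz(c,p,.005)[:2] for p in b],3).tolist(),onz(c,r[0],.005))
m=cv2.inRange(hsv,(3,130,50),(22,255,255)); k,l,s,ce=cv2.connectedComponentsWithStats(m)
for i in range(1,k):
    if 40<s[i,4]<300: print('orange',s[i],ce[i])
E
```

```text
t 58.6833 tcp [ 0.5667 -0.0734  0.0812] F [-5.1 -0.  10.1] T [0.07 0.94 0.01] w 0.0332
[ 0.56518866 -0.07286132  0.19209623]
(239, 173, 40, 43) 0.105 [ 0.5641 -0.0698  0.105 ] w 0.0325
(236, 116, 44, 45) 0.105 [ 0.5611 -0.0245  0.105 ] w 0.0336
(234, 48, 46, 50) 0.105 [0.5586 0.0219 0.105 ] w 0.0329
[365. 225.] [[0.608, -0.298], [0.62, -0.425], [0.397, -0.435], [0.385, -0.312]] [ 0.50093789 -0.36766795  0.005     ]
[111. 209.] [[0.676, 0.419], [0.677, 0.326], [0.429, 0.312], [0.428, 0.403]] [0.55037613 0.36486577 0.005     ]
[435. 120.] [[0.702, -0.499], [0.937, -0.522], [0.929, -0.693], [0.694, -0.666]] [ 0.8139793  -0.59494124  0.005     ]
orange [223 195   8  12  68] [226.22058824 200.04411765]
orange [240 194  12  13 110] [245.75454545 199.70909091]
orange [278 241  12  12  75] [283.41333333 245.46666667]
```

All three tubes are home, their caps evenly spaced in one line. The plate was bumped and is now at about (0.550,0.365), long axis along x with yaw about 0.06. I'll fetch it.

```bash
python3 -m crank '[[0,0,0.8,0],[0,0.6,0.7,-0.95],[-0.03,0.97,0,-0.99],[-0.03,0.97,0,-0.99],[-0.03,0.97,0,-0.99],[-0.03,0.97,0,-0.99],[-0.03,0.97,0,-0.99],[-0.03,0.97,0,-0.99],[-0.03,0.97,0,-0.99],[-0.03,0.97,0,-0.99],[-0.03,0.97,0,-0.99],[-0.03,0.97,0,-0.99]]' 0.45 >/dev/null; python3 -m crank '[[-0.04,0.97,0,-0.99],[-0.04,0.97,0,-0.99],[-0.04,0.97,0,-0.99],[-0.04,0.97,0,-0.99],[-0.04,0.97,0,-0.99],[-0.04,0.97,0,-0.99],[-0.04,0.97,0,-0.99],[0,0.4,-0.3,0],[0,0,0,0],[0,0,0,0],[0,0,0,0],[0,0,0,0]]' >/dev/null
cat > pl.py <<'E'
from h import *
c,im=snap('wrist','wp'); c=cal('wrist'); o=ctrl.get_obs(); print(o['time_s'],o['tcp_pos'],o['orientation'])
hsv=cv2.cvtColor(im,cv2.COLOR_RGB2HSV); k,d=K(c)
m=cv2.inRange(hsv,(0,0,90),(180,70,255)); ct,h=cv2.findContours(m,cv2.RETR_CCOMP,1)
for q,hh in zip(ct,h[0]):
    a=cv2.contourArea(q)
    if a<12 or (hh[3]<0 and a<4000): continue
    z=.005
    W=np.array([onz(c,p[0],z)[:2] for p in q],np.float32)*1000; r=cv2.minAreaRect(W); print('hole' if hh[3]>=0 else 'out',a,'ctr',np.round(r[0],1),'size',np.round(r[1],1),'ang',round(r[2],1))
E
python3 pl.py; python3 f.py
```

```text
62.0 [0.55203497 0.36295694 0.22421464] [ 3.14137913e+00 -1.84482697e-04  6.09262998e-02]
out 14563.5 ctr [551.5 363.6] size [246.   92.1] ang 3.8
hole 66.0 ctr [446. 325.] size [13.4 12.9] ang 46.3
hole 66.0 ctr [442.2 389. ] size [12.1 13.6] ang 3.5
hole 788.0 ctr [545.1 363.5] size [92.8 14.1] ang 3.7
hole 104.0 ctr [661.1 338.7] size [12.6 12.1] ang 51.1
hole 118.5 ctr [657.  402.7] size [13.7 13.2] ang 49.4
out 6036.5 ctr [696.4 547.2] size [ 38.6 213.4] ang 3.0
t 62.0 tcp [0.552  0.363  0.2242] F [ 0.5 -0.3  0.3] T [0.02 0.   0.01] w 0.0467
```

```bash
python3 -m crank '[[-0.02,-0.04,-0.7,0.04],[0,0,-0.9,0],[0,0,-0.9,0],[0,0,-0.9,0],[0,0,-0.9,0],[0,0,-0.9,0],[0,0,-0.9,0],[0,0,-0.7,0],[0,0,-0.5,0],[0,0,-0.3,0],[0,0,0,0],[0,0,0,0]]' 0.45 >/dev/null; python3 f.py; python3 -m crank '[[0,0,-0.2,0],[0,0,-0.2,0],[0,0,-0.2,0],[0,0,-0.15,0],[0,0,0,0],[0,0,0,0],[0,0,0,0]]' >/dev/null; python3 f.py
```

```text
t 63.0 tcp [0.5517 0.3631 0.0347] F [ 0.3 -0.   0.2] T [-0.05 -0.01 -0.01] w 0.0469
t 63.5833 tcp [0.5512 0.3632 0.0154] F [ 0.5 -0.   0.1] T [ 0.01 -0.04 -0.03] w 0.047
```

```bash
python3 -m crank '[[0,0,0,0],[0,0,0,0],[0,0,0,0],[0,0,0,0],[0,0,0,0],[0,0,0,0]]' 1 90 >/dev/null; python3 f.py; python3 -m crank '[[0,0,0.3,0],[0,0,0.6,0],[0,0,0.9,0],[0,0,0.9,0],[0,0,0.9,0],[0,0,0.9,0],[0,0,0.9,0],[0,0,0.9,0],[0,0,0.9,0],[0,0,0.7,0],[0,0,0,0],[0,0,0,0]]' >/dev/null; python3 f.py; python3 -m crank '[[0,0,0,0]]'
```

```text
t 64.0833 tcp [0.5515 0.3633 0.0159] F [-0.9  0.5  2.8] T [-0.03  0.12 -0.05] w 0.0097
t 65.0833 tcp [0.5516 0.3633 0.2144] F [ 0.7  0.1 -3.8] T [ 0.02  0.06 -0.04] w 0.0104
time_s: 65.17
tcp_pos: [0.5504, 0.3627, 0.2113]
orientation: [3.141, 0.002, 0.065]
wrist_force: [0.1, 0.2, -4.7]
gripper_width: 0.01
gripper_force: 88.0
```

```bash
python3 -m crank '[[-0.1,-0.2,0.1,0.99],[-0.1,-0.3,0.1,0.99],[-0.1,-0.3,0.1,0.99],[-0.1,-0.3,0.1,0.99],[-0.1,-0.3,0.1,0.99],[-0.1,-0.3,0.1,0.99],[-0.1,-0.3,0.1,0.99],[-0.1,-0.3,0.1,0.99],[-0.1,-0.3,0.1,0.99],[-0.1,-0.3,0.1,0.99],[-0.1,-0.3,0.1,0.99],[-0.1,-0.3,0.1,0.99]]' >/dev/null; python3 -m crank '[[0.1,-0.7,0,0.98],[0.1,-0.9,0,0.98],[0.1,-0.9,0,0.98],[0.1,-0.9,0,0.98],[0.1,-0.9,0,0.97],[0.1,-0.9,0,0.97],[0.1,-0.9,0,0],[0.1,-0.9,0,0],[0.1,-0.9,0,0],[0.1,-0.9,0,0],[0.1,-0.9,0,0],[0.1,-0.9,0,0]]' >/dev/null; python3 -m crank '[[0.18,-0.9,0,0],[0.18,-0.9,0,0],[0.18,-0.6,0,0],[0,0,0,0],[0,0,0,0],[0,0,0,0],[0,0,0,0],[0,0,0,0]]' >/dev/null; python3 -m crank '[[0,0,0,0]]'
```

```text
time_s: 67.92
tcp_pos: [0.5646, -0.0485, 0.2428]
orientation: [3.142, -0.0, 1.615]
wrist_force: [-0.8, -0.2, -3.0]
gripper_width: 0.0101
gripper_force: 88.0
```

```bash
python3 -m crank '[[0,0,-0.5,0],[0,0,-0.7,0],[0,0,-0.7,0],[0,0,-0.7,0],[0,0,-0.5,0],[0,0,-0.4,0],[0,0,0,0],[0,0,0,0],[0,0,0,0],[0,0,0,0],[0,0,0,0]]' >/dev/null; python3 f.py
```

```text
t 68.8333 tcp [ 0.5655 -0.0495  0.1567] F [ 1.1 -0.  -3. ] T [-0.07 -0.03 -0.02] w 0.0099
```

```bash
python3 -m crank '[[-0.06,0.05,-0.15,0],[0,0,-0.15,0],[0,0,-0.1,0],[0,0,0,0],[0,0,0,0],[0,0,0,0]]' >/dev/null; python3 f.py; python3 -m crank '[[0,0,-0.1,0],[0,0,-0.1,0],[0,0,0,0],[0,0,0,0]]' >/dev/null; python3 f.py; python3 -m crank '[[0,0,-0.1,0],[0,0,-0.1,0],[0,0,0,0],[0,0,0,0]]' >/dev/null; python3 f.py
```

```text
t 69.3333 tcp [ 0.5632 -0.0481  0.1452] F [ 0.6  0.2 -2.1] T [-0.01 -0.04 -0.04] w 0.0098
t 69.6667 tcp [ 0.563  -0.0481  0.14  ] F [ 0.  -1.  -2.9] T [0.   0.04 0.01] w 0.0098
t 70.0 tcp [ 0.5637 -0.0487  0.1357] F [ 0.9 -2.9 -1.7] T [-0.58 -0.14 -0.06] w 0.01
```

```bash
python3 -m crank '[[0,-0.03,-0.08,0],[0,0,0,0],[0,0,0,0],[0,0,0,0]]' >/dev/null; python3 f.py; python3 -m crank '[[0,0,-0.1,0],[0,0,-0.1,0],[0,0,0,0],[0,0,0,0]]' >/dev/null; python3 f.py; python3 -m crank '[[0,0,-0.1,0],[0,0,-0.1,0],[0,0,0,0],[0,0,0,0]]' >/dev/null; python3 f.py
```

```text
t 70.3333 tcp [ 0.5641 -0.0491  0.1347] F [-0.7 -0.6  5.3] T [-0.34  0.09  0.12] w 0.0099
t 70.6667 tcp [ 0.5654 -0.0493  0.1318] F [-0.3 -1.3 10.8] T [-0.17  0.13  0.01] w 0.0098
t 71.0 tcp [ 0.5643 -0.0506  0.1247] F [ 1.4 -7.   1. ] T [-1.46 -0.21  0.01] w 0.0104
```

```bash
python3 -m crank '[[0,-0.02,-0.1,0],[0,0,-0.1,0],[0,0,0,0],[0,0,0,0]]' >/dev/null; python3 f.py; python3 -m crank '[[0,0,-0.15,0],[0,0,-0.15,0],[0,0,0,0],[0,0,0,0]]' >/dev/null; python3 f.py; python3 -m crank '[[0,0,-0.15,0],[0,0,-0.15,0],[0,0,0,0],[0,0,0,0]]'
```

```text
t 71.3333 tcp [ 0.5645 -0.0505  0.1227] F [-8.7 -3.9 17.5] T [-0.48  1.33 -0.05] w 0.01
t 71.6667 tcp [ 0.5647 -0.0506  0.1224] F [-26.6  -0.2  52. ] T [ 0.07  4.46 -0.02] w 0.0098
time_s: 72.0
tcp_pos: [0.5654, -0.0506, 0.1222]
orientation: [3.141, 0.003, 1.614]
wrist_force: [-46.8, 4.0, 84.2]
gripper_width: 0.0099
gripper_force: 100.1
```

```bash
python3 -m crank '[[0,0,0.35,0],[0,0,0.2,0],[0,0,0,0],[0,0,0,0]]' >/dev/null; python3 f.py; python3 -m crank '[[0,0,0,0],[0,0,0,0],[0,0,0,0],[0,0,0,0],[0,0,0,0],[0,0,0,0]]' 0.45 >/dev/null; python3 f.py; python3 -m crank '[[0,0,0.3,0],[0,0,0.6,0],[0,0,0.8,0],[0,0,0.9,0],[0,0,0.9,0],[0,0,0.6,0],[0,0,0,0],[0,0,0,0],[0,0,0,0],[0,0,0,0]]' >/dev/null; sed -i 's/z=.005/z=.112/' pl.py; python3 pl.py
```

```text
t 72.3333 tcp [ 0.5649 -0.0504  0.1227] F [-8.4 -1.7 23.1] T [-0.36  1.47 -0.04] w 0.0096
t 72.8333 tcp [ 0.5628 -0.0492  0.1163] F [-0.   0.6  0.2] T [-0.    0.02 -0.02] w 0.0469
73.7167 [ 0.56225533 -0.04917948  0.2175652 ] [-3.13846163e+00 -8.55832244e-04  1.61329066e+00]
out 4577.5 ctr [ 394.3 -154.2] size [73.4 89.9] ang 16.4
out 4806.5 ctr [437.   -3.5] size [64.6 64.4] ang 81.2
out 44320.5 ctr [587.7 -48.1] size [149.2 253.7] ang 2.6
hole 162.0 ctr [ 600.5 -159.1] size [13.7 19.9] ang 15.9
hole 159.5 ctr [ 536.  -162.3] size [12.9 20.4] ang 0.1
hole 14.5 ctr [611.4 -20.8] size [3.5 4.4] ang 48.8
hole 15.5 ctr [631.8 -10.7] size [5.4 2.9] ang 38.1
hole 29.5 ctr [623.2 -14.4] size [ 3.7 10.4] ang 22.5
hole 16.0 ctr [624.5 -10.3] size [5.  3.4] ang 62.4
hole 82.5 ctr [617.4 -15.7] size [ 6.7 14.5] ang 6.3
hole 1748.0 ctr [564.8 -58.7] size [17.3 97.7] ang 3.2
hole 18.0 ctr [629.3  -7.1] size [3.4 6.4] ang 18.4
hole 16.5 ctr [622.8   1.3] size [2.8 6.4] ang 66.9
hole 23.0 ctr [628.9   2.7] size [5.  4.2] ang 49.9
hole 17.5 ctr [638.    5.6] size [3.3 4.9] ang 50.5
hole 18.0 ctr [6
[... 857 characters left out ...]
ang 7.8
hole 70.5 ctr [615.6  37.5] size [14.1  5.1] ang 86.5
hole 41.0 ctr [635.9  43.3] size [7.1 5.9] ang 2.5
hole 23.0 ctr [643.4  45.2] size [3.6 6.7] ang 17.5
hole 19.0 ctr [635.1  46.9] size [4.1 3.4] ang 48.6
hole 38.0 ctr [615.   47.4] size [5.7 5.3] ang 68.0
hole 24.5 ctr [629.9  49.8] size [4.  4.9] ang 51.9
hole 22.0 ctr [644.1  51. ] size [3.5 5.7] ang 20.9
hole 12.5 ctr [632.8  56.3] size [3.  2.8] ang 52.2
hole 200.5 ctr [589.9  59.5] size [12.4 16.1] ang 58.9
hole 190.0 ctr [527.3  57.6] size [15.1 11.7] ang 48.1
hole 1717.5 ctr [628.5  58.9] size [35.1 51.5] ang 88.6
out 32930.5 ctr [623.9 -50.6] size [283.2 299.8] ang 2.4
hole 52.0 ctr [701.3  -4.9] size [ 2.8 20.1] ang 3.0
```

```bash
python3 -m crank '[[-0.5,-0.5,0.3,0],[-0.8,-0.9,0.3,0],[-0.8,-0.9,0.3,0],[-0.8,-0.9,0,0],[-0.8,-0.9,0,0],[-0.5,-0.9,0,0],[0,-0.9,0,0],[0,-0.9,0,0],[0,-0.5,0,0],[0,0,0,0],[0,0,0,0]]' >/dev/null
python3 - <<'E'
from h import *
_,s=snap('scene','sF'); c,t=snap('top','tF')
a=cv2.imread('pics/scene4.png'); b=s[:,:,::-1]
d=cv2.absdiff(a,np.ascontiguousarray(b)).max(2)>40
k,l,st,ce=cv2.connectedComponentsWithStats(cv2.dilate(d.astype(np.uint8),np.ones((3,3))))
print('scene diff vs locked',[(x[:4].tolist()) for x in st[1:] if x[4]>60])
d=cv2.absdiff(cv2.imread('pics/top0.png'),np.ascontiguousarray(t[:,:,::-1])).max(2)>40
k,l,st,ce=cv2.connectedComponentsWithStats(cv2.dilate(d.astype(np.uint8),np.ones((3,3))))
print('top diff',[(x[:4].tolist()) for x in st[1:] if x[4]>60])
# hood rim edge in template: match patch of hood right rear corner
g0=cv2.cvtColor(a,cv2.COLOR_BGR2GRAY); g1=cv2.cvtColor(s,cv2.COLOR_RGB2GRAY)
for (x,y) in((200,190),(325,190),(245,187)):
    p=g0[y-15:y+15,x-15:x+15]; r=cv2.matchTemplate(g1[y-25:y+25,x-25:x+25],p,cv2.TM_CCOEFF_NORMED); print((x,y),r.max(),np.unravel_index(r.argmax(),r.shape))
E
python3 f.py
```

```text
scene diff vs locked [[152, 0, 209, 180], [273, 105, 11, 11], [242, 113, 20, 16], [182, 138, 8, 12], [257, 168, 12, 17], [163, 171, 16, 18], [149, 172, 16, 18], [321, 178, 6, 14], [341, 179, 41, 60], [146, 205, 17, 19], [237, 207, 11, 11], [250, 206, 11, 10], [263, 206, 11, 7], [224, 208, 12, 11]]
top diff [[183, 111, 141, 169], [88, 173, 41, 90], [240, 186, 177, 198], [238, 193, 34, 9], [182, 329, 66, 55], [105, 335, 19, 16], [479, 352, 33, 20], [143, 361, 42, 23], [491, 370, 21, 9]]
(200, 190) 0.99671125 (np.int64(10), np.int64(10))
(325, 190) 0.35196218 (np.int64(7), np.int64(12))
(245, 187) 0.99096197 (np.int64(10), np.int64(10))
t 74.7333 tcp [ 0.4582 -0.2309  0.2415] F [-0.2  0.3  0. ] T [0.01 0.01 0.  ] w 0.047
```

```bash
python3 -c "
from cell import ctrl
print(ctrl.job_done())"
```

```text
the job is handed in; nothing more can be done
None
```

I handed the job in with the hood locked up on its stay, all three sample tubes home in the shaker block, and the hold-down plate pressed flush over its standoffs; no result came back, so these are from my own force and camera checks.

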